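# Close the cup pair and pack its scraper

## Robot

A 7-joint arm with a two-finger parallel gripper is mounted at the origin on a cart in front of the work surface, level with it; the furniture and walls round the work are solid. World frame = base frame: x ahead of the robot, y to its left, z up, the work surface at z = 0. Lengths are in m, angles in rad, forces in N, time in s.
With the tool pointing down it reaches from about 0.425 to 0.925 m from the base axis. Payload 6.8 kg.
Tool frame: the origin (TCP) lies midway between the tips of the shut fingers; the grasp point (between the pads) lies 19 mm behind it (bot.pinch_z is the distance from the TCP to the grasp point, in m); x points along the fingers, y is the direction in which the jaws open and shut, and the axes are right-handed (so a half turn about x gives the same grasp; the last joint's range is limited). The gripper opens to 85 mm and grips with 20 to 120 N. Pads are 22 mm wide; open, the fingers measure 114 mm over their backs; the gripper's body (76 mm by 85 mm) begins 54 mm behind the grasp point. The pads swing forward as they close: fully open they stand 13 mm farther back than shut.
Start: joints at [1.048, 0.477, 0.022, 1.555, -0.011, 1.109, -0.083], TCP at [0.272, -0.618, 0.231] pointing down, gripper open.
Joint ranges: [-2.96, 2.96], [-0.34, 2.1], [-1.41, 1.46], [0.24, 2.44], [-1.37, 4.51], [0.17, 1.92], [-2.96, 2.96]. Speed limits (rad/s): [2.39, 2.39, 3.14, 3.14, 3.14, 3.14, 3.14].

## Interface

Orientations are given as a unit quaternion [w, x, y, z].
In Python, from station import bot gives the robot as it stands. The module is installed in compiled form; this text tells all that it offers.
- The arm moves only by the tool step_arm, never from a script. Its argument "plan" is a list of rows, each a list of 6 numbers: the shift along the tool's x, y, z in units of 40 mm (1.0 is 40 mm), then the turn, a rotation vector about the tool's x, y, z in units of 360 degrees (1.0 is 360 degrees). In form: [[dx, dy, dz, ax, ay, az], ...]. A call has 1 to 8 rows; each row shifts and turns the commanded pose from where the row before left it, along the tool's axes as they then stand; what a row does not reach is not made up. A row lasts 1/8 s, in which the tool goes at most 62.5 mm and 10.7 degrees, less where a joint would pass 70% of its speed; a pose out of reach is approached as far as the arm can. A call with a number of a shift or a turn outside -1 to 1 is refused whole. A call with a gripper value outside its range is refused whole. "fingers" is the closure, from -1 (fully open) to 1 (shut), set as the call begins (left out, the last holds). The fingers move at their own pace and stop on an object; "force" is the grip in N (left out, the last holds). Time passes only in rows, so rows that do not move let the fingers close. It gives the time, the measured TCP pose, the force and the opening at its end, in the units of the state.
- bot.get_obs(): the state, without advancing time (a new reading comes with each control period).
- bot.read_camera(name): name is "scene" or "top" or "wrist"; returns (picture, depth): 420x560x3 uint8, red, green, blue; 420x560 float32, m along the optical axis (not along the pixel's ray), 0 where there is no reading.
- bot.camera_model(name): a dict with "mtx" (3x3 intrinsics, pixels), "origin" and "rotation" of the camera in the world; the wrist camera has in their place "T_tool_cam" (4x4, takes a point from camera to tool coordinates, whose origin is the TCP and whose axes are the tool frame's). Camera axes: x right, y up, looking along -z (the intrinsics and any distortion apply to the point x, -y, -z); pixel columns grow to the right and rows downward; lengths in m; the calibration is good to about 2 mm. A picture is of the moment at which its call begins: read the wrist's pose just before it. camera_model takes no time and is no camera call.
- bot.hand_in(): hands the job in, once; it reports no verdict.
The state is a dict: "t": time; "q": joint angles; "joint_vel": joint speeds; "joint_torque": joint torques, N m; "eef_pos": TCP position; "tool_rot": TCP orientation; "contact_force": force on the tool from outside, world axes, zero at the start; "torque": the same for the moment, N m; "gripper_width": opening from 0.0 (shut) to 1.0 (fully open).
Only numpy, scipy, OpenCV 4.12 (cv2) and the standard library are available. Lean on these libraries where they do the work, as an engineer would, in place of code of your own. Each camera call takes 0.05 s, during which the arm holds its last target.

## Task

Pack the cup set into its black storage tray: lay the orange scraper fully down in its shaped pocket, and take the blue cup from the sloping drain rack and set it gently mouth-down on the silver cup in the tray, squarely rim on rim so that the pair is closed and stands steady. Put the blue cup down on the rim, do not drop or press it, leave the silver cup standing in its recess, and do not disturb the glossy tile, the green-lidded pot or the sharpener.

Things in the scene. Friction and masses are not known exactly. Their poses are not given: they have to be found in the camera images.
- tray: flat black storage tray with yellow recess floors, 120 (x) x 200 (y) x 14 mm, fixed to the table; origin at the centre of its underside, z up. At +y it has a round recess, 50 mm wide and 8 mm deep, that holds the silver cup; at -y a pocket shaped like the scraper. Both floors are 6 mm above the tray's underside. Tray and scraper may swap sides of the table.
- tray_cup_seat (a point): centre of the floor of the round recess in the tray
- tray_pocket (a point): point on the floor of the scraper's pocket where the scraper's origin comes to lie when it is laid in; axes as the tray's: the blade end of the pocket is towards +x. Pocket 8 mm deep, 2 mm wider than the scraper on each side (handle part 18 mm, blade part 44 mm wide); ends 2 mm clear too, so the scraper fits one way round only. The handle then stands 14 mm above the tray's top face.
- scraper: loose hand scraper, 60 g, lying flat on the table; orange handle 80 x 14 mm and 22 mm high, at its +x end a steel blade 20 mm long, 40 mm wide, 6 mm thick; origin under the middle of the handle, x along it towards the blade, z up; the underside of all of it is flat
- lower_cup: loose silver cup standing mouth-up in the tray's recess, about 140 g; body 46 mm across, 48 mm high, with a flat rim flange 54 mm across outside and 40 mm inside, 4 mm thick; origin at the centre of its underside, z towards the mouth
- lower_cup_rim (a point): centre of the silver cup's mouth, in the plane of its rim (48 mm above its underside)
- cover_cup: loose blue cup, about 120 g, same shape as the silver cup (body 46 mm across, 48 mm high, flat rim flange 54 mm across and 4 mm thick); at the start it lies mouth-down on the drain rack's sloping board, leaning on the two pins. Origin at the centre of its mouth in the plane of its rim, z from the mouth towards its closed bottom: z points straight up when the cup stands mouth-down and level
- rack: white drain rack fixed to the table, 110 (x) x 96 (y) mm, about 73 mm high at the back; its board slopes at 30 degrees, rising towards the rack's own +x, and faces up and towards its own -x (roughly to the left as seen from the robot). Two steel pins 8 mm high stand square to the board below the cup. Origin at the centre of its underside, z up
- gloss_tile: bystander: black framed glossy tile 62 x 88 x 13 mm, origin under its centre
- parts_pot: bystander: white pot with a green lid, 45 mm wide, 43 mm high, origin under its centre
- sharpener: bystander: small pale sharpener 15 x 25 x 14 mm, origin under its centre
Mind the look-alikes: they are no part of the job. There is more than one size of the cover_cup; the job needs the larger.

How it is judged:
By the outcome, as a careful person would: the job done as asked, in the order asked, and still so for the second after the job is handed in, with the robot touching nothing.
It also fails if it takes over 62 s, if anything falls off the work surface, if the arm or the gripper's body presses on something with over 40 N, if the wrist force passes 120 N, or if a joint passes its speed limit or range.

## Working session

There is one attempt and no reset: what is moved stays moved. The work goes in short steps, Python scripts to look and compute and a tool call to move; the robot and the scene stay as the last step left them, time stands still between calls to the robot, and variables do not carry over. Pictures are saved under pics/ and viewed, and the job is handed in when it is done.

Besides the shell and the picture viewer there is one more tool, called after ">>>" as name([rows], argument=value, ...), one row to a line, values as JSON. step_arm: Moves the arm, as the interface text tells. Shifts and turns lie within -1 to 1; 1 stands for 40 mm of shift or 360 degrees of turn. Its arguments: {"type":"object","properties":{"plan":{"type":"array"},"fingers":{"type":"number"},"force":{"type":"number"}},"required":["plan"]}

```bash
mkdir -p pics; python3 - <<'E'
from station import bot
import cv2,numpy as np
o=bot.get_obs();print({k:np.round(v,3).tolist() for k,v in o.items()},bot.pinch_z)
for n in ("scene","top","wrist"):
    p,d=bot.read_camera(n);cv2.imwrite(f"pics/a_{n}.png",p[:,:,::-1]);np.save(f"a_{n}_d.npy",d)
    m=bot.camera_model(n);print(n,{k:np.round(v,4).tolist() if not isinstance(v,str) else v for k,v in m.items()})
E
```

```text
{'t': 0.0, 'q': [1.048, 0.478, 0.022, 1.556, -0.012, 1.109, -0.083], 'joint_vel': [-0.001, -0.001, -0.0, -0.0, 0.001, -0.001, -0.001], 'joint_torque': [-0.0, -59.644, 1.608, -28.12, 0.012, 0.009, 0.0], 'eef_pos': [0.272, -0.617, 0.23], 'tool_rot': [-0.145, -0.692, -0.146, 0.692], 'contact_force': [-0.076, -0.67, 0.082], 'torque': [-0.026, -0.023, 0.049], 'gripper_width': 0.996} 0.0187
scene {'mtx': [[521.1423, 0.0, 274.188], [0.0, 521.1423, 204.8692], [0.0, 0.0, 1.0]], 'origin': [-0.2154, 0.5866, 0.8712], 'rotation': [-0.3551, -0.1766, 0.3906, 0.8308]}
top {'mtx': [[414.2796, 0.0, 280.4614], [0.0, 414.2796, 207.9958], [0.0, 0.0, 1.0]], 'origin': [0.2723, -0.0694, 1.2879], 'rotation': [-0.7021, -0.0713, 0.0601, 0.706]}
wrist {'mtx': [[350.7505, 0.0, 279.9855], [0.0, 350.7505, 212.84], [0.0, 0.0, 1.0]], 'T_tool_cam': [[-0.0016, 0.3119, -0.9501, -0.1428], [1.0, 0.001, -0.0014, 0.0002], [0.0005, -0.9501, -0.3119, -0.079], [0.0, 0.0, 0.0, 1.0]]}
```

View pics/a_scene.png

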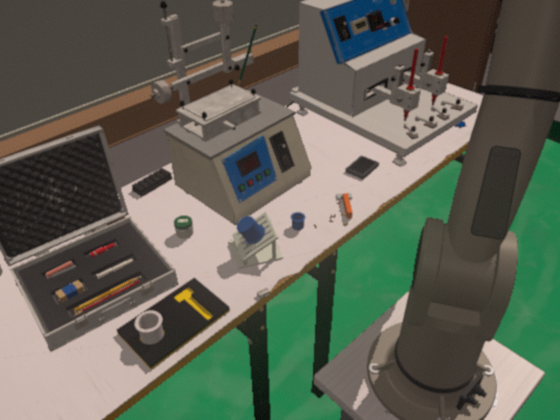

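View pics/a_top.png

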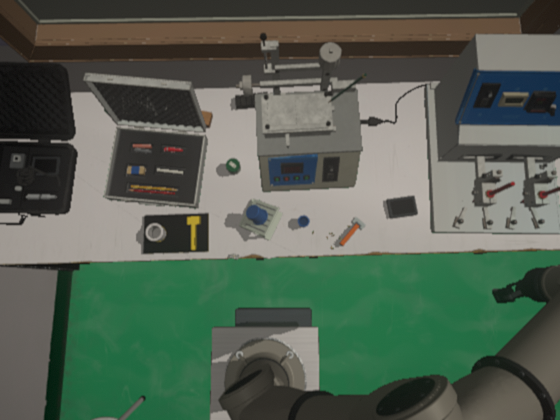

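View pics/a_wrist.png

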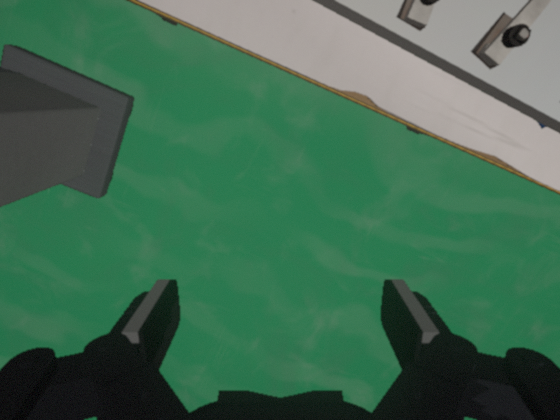

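Top view: tray about (176,233) with the silver cup at (153,232) and the yellow pocket at (194,232). The rack is at (260,217) with a blue cup on it at (257,213). A second blue cup stands on the table at (303,221), and the orange scraper is at (350,233). Next I'll enlarge and measure.

```bash
cat > h.py <<'E'
import numpy as np,cv2
from scipy.spatial.transform import Rotation as R
def rot(q): return R.from_quat([q[1],q[2],q[3],q[0]])
def campose(bot,n,obs=None):
    m=bot.camera_model(n)
    if n=="wrist":
        T=np.array(m["T_tool_cam"]);A=rot(obs["tool_rot"]).as_matrix()
        return np.array(m["mtx"]),A@T[:3,3]+obs["eef_pos"],A@T[:3,:3]
    return np.array(m["mtx"]),np.array(m["origin"]),rot(m["rotation"]).as_matrix()
def rays(uv,K,Rm):
    uv=np.atleast_2d(uv).astype(float)
    d=np.c_[(uv[:,0]-K[0,2])/K[0,0],-(uv[:,1]-K[1,2])/K[1,1],-np.ones(len(uv))]
    return d@Rm.T
def onplane(uv,P,z):
    K,o,Rm=P;r=rays(uv,K,Rm);return o+r*((z-o[2])/r[:,2])[:,None]
def bydepth(uv,P,d):
    K,o,Rm=P;uv=np.atleast_2d(uv);r=rays(uv,K,Rm);ui=uv.astype(int);return o+r*d[ui[:,1],ui[:,0]][:,None]
def project(X,P):
    K,o,Rm=P;c=(np.atleast_2d(X)-o)@Rm;return np.c_[K[0,0]*c[:,0]/-c[:,2]+K[0,2],K[1,1]*c[:,1]/c[:,2]+K[1,2]]
E
python3 - <<'E'
from station import bot
from h import *
d=np.load("a_top_d.npy");P=campose(bot,"top");s=np.load("a_scene_d.npy");S=campose(bot,"scene")
for n,uv in dict(tray=(176,240),cup=(153,232),pocket=(194,232),rackcup=(257,213),smallcup=(303,221),scr=(350,233),table=(330,210),tile=(401,207),pot=(233,166)).items():
    print(n,uv,bydepth(uv,P,d).round(3))
a=cv2.imread("pics/a_top.png")[150:260,130:430];cv2.imwrite("pics/b_top.png",cv2.resize(a,None,fx=2.6,fy=2.6,interpolation=2))
a=cv2.imread("pics/a_scene.png")[140:370,110:370];cv2.imwrite("pics/b_scene.png",cv2.resize(a,None,fx=2.5,fy=2.5,interpolation=2))
E
```

```text
tray (176, 240) [[0.414 0.275 0.014]]
cup (153, 232) [[0.44  0.349 0.011]]
pocket (194, 232) [[0.439 0.22  0.009]]
rackcup (257, 213) [[0.481 0.017 0.104]]
smallcup (303, 221) [[ 0.472 -0.12   0.003]]
scr (350, 233) [[ 0.431 -0.262  0.024]]
table (330, 210) [[ 0.507 -0.205  0.002]]
tile (401, 207) [[ 0.512 -0.424  0.017]]
pot (233, 166) [[0.64  0.097 0.048]]
```

View pics/b_top.png

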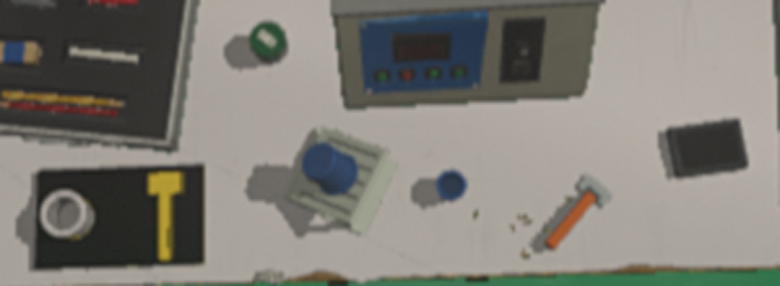

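View pics/b_scene.png

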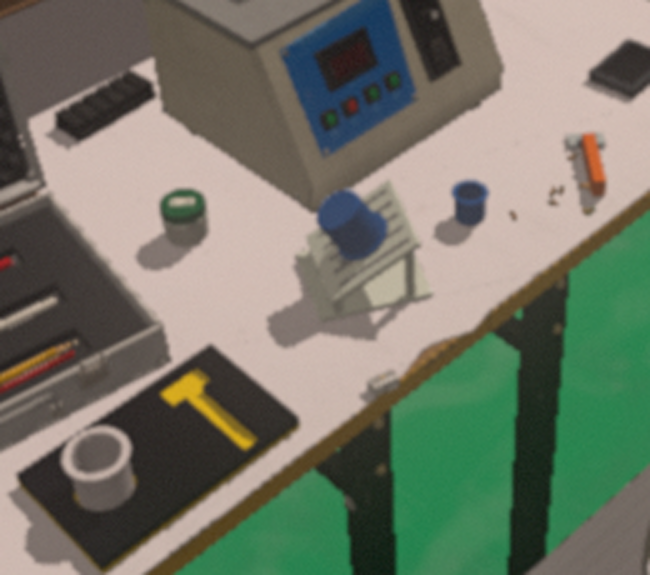

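Candidates for the cover cup: the blue cup at top-view (257,213), leaning tilted and mouth-down on the rack, and the smaller blue cup at (303,221), standing mouth-up on the table. The crop shows the rack cup is larger and matches the description. First I'll work out the move to a viewing pose above the scraper.

```bash
cat >> h.py <<'E'
def down(jaw_yaw):
    """tool x down, tool y horizontal at world yaw"""
    x=np.array([0,0,-1.]);y=np.array([np.cos(jaw_yaw),np.sin(jaw_yaw),0]);return np.c_[x,y,np.cross(x,y)]
def delta(obs,p,Rt):
    A=rot(obs["tool_rot"]).as_matrix()
    t=A.T@(np.asarray(p)-obs["eef_pos"])/0.04
    r=R.from_matrix(A.T@Rt).as_rotvec()/(2*np.pi)
    return t,r
def show(bot,p,Rt):
    o=bot.get_obs();t,r=delta(o,p,Rt);n=max(np.abs(t).max(),np.abs(r).max()/0.0295,np.linalg.norm(t)/1.5)
    print("t",round(o["t"],2),"pos",o["eef_pos"].round(4),"d",t.round(3),"turn",r.round(4),"minrows",round(n,2),"f",o["contact_force"].round(1),"w",round(o["gripper_width"],3))
E
python3 - <<'E'
from station import bot
from h import *
o=bot.get_obs();print(rot(o["tool_rot"]).as_matrix().round(3))
d=np.load("a_top_d.npy");P=campose(bot,"top")
img=cv2.imread("pics/a_top.png");h=cv2.cvtColor(img,cv2.COLOR_BGR2HSV)
m=cv2.inRange(h,(4,130,90),(14,255,255));m[:, :325]=0;m[:,375:]=0;m[:210]=0;m[252:]=0
v,u=np.nonzero(m);X=onplane(np.c_[u,v],P,0.022)[:,:2];c=X.mean(0);e,V=np.linalg.eigh(np.cov(X.T));a=V[:,1]*np.sign(V[0,1]);print("scr",len(u),c,a,np.degrees(np.arctan2(a[1],a[0])),np.ptp(X@a))
yaw=np.arctan2(a[1],a[0])
for s in(1,-1): show(bot,[0.40,-0.27,0.26],down(yaw+s*np.pi/2))
E
```

```text
[[-0.001  0.403 -0.915]
 [ 0.001 -0.915 -0.403]
 [-1.    -0.001  0.   ]]
scr 100 [ 0.42838331 -0.25984889] [ 0.75466782 -0.65610707] -41.00364726537086 0.07935711446690352
t 0.15 pos [ 0.2718 -0.6174  0.2305] d [-0.728 -6.657 -6.432] turn [-3.201e-01 -2.000e-04  2.000e-04] minrows 10.85 f [-0.1 -0.8 -0.5] w 1.001
t 0.15 pos [ 0.2718 -0.6174  0.2305] d [-0.728 -6.657 -6.432] turn [1.799e-01 1.000e-04 2.000e-04] minrows 6.66 f [-0.1 -0.8 -0.5] w 1.001
```

>>> step_arm([
  [-0.1,-0.84,-0.8,0,0,0],
  [-0.1,-0.84,-0.8,0,0,0],
  [-0.1,-0.84,-0.8,0,0,0],
  [-0.1,-0.84,-0.8,0,0,0],
  [-0.1,-0.84,-0.8,0,0,0],
  [-0.1,-0.84,-0.8,0,0,0],
  [-0.1,-0.84,-0.8,0,0,0],
  [-0.03,-0.78,-0.8,0,0,0],
], fingers=-1)

```text
t: 1.15
eef_pos: [0.3993, -0.2692, 0.2607]
tool_rot: [0.146, 0.692, 0.146, -0.692]
contact_force: [0.9, -0.5, -0.5]
gripper_width: 1.002
```

>>> step_arm([
  [0,0,0,0.0257,0,0],
  [0,0,0,0.0257,0,0],
  [0,0,0,0.0257,0,0],
  [0,0,0,0.0257,0,0],
  [0,0,0,0.0257,0,0],
  [0,0,0,0.0257,0,0],
  [0,0,0,0.0257,0,0],
])

```text
t: 2.02
eef_pos: [0.3987, -0.2707, 0.2603]
tool_rot: [0.249, -0.662, 0.249, 0.662]
contact_force: [0.6, -0.3, 0.8]
gripper_width: 1.0
```

```bash
python3 - <<'E'
from station import bot
from h import *
o=bot.get_obs();print(o["eef_pos"].round(4),rot(o["tool_rot"]).as_matrix().round(3).tolist(),o["q"].round(2),o["t"])
p,d=bot.read_camera("wrist");cv2.imwrite("pics/c_wrist.png",p[:,:,::-1]);np.savez("c.npz",d=d,pos=o["eef_pos"],rot=o["tool_rot"])
E
```

```text
[ 0.3987 -0.2707  0.2603] [[-0.0, -0.66, -0.751], [0.0, -0.751, 0.66], [-1.0, 0.0, 0.0]] [ 0.53  0.13 -0.07  1.96  0.01  1.05 -1.84] 2.025
```

View pics/c_wrist.png

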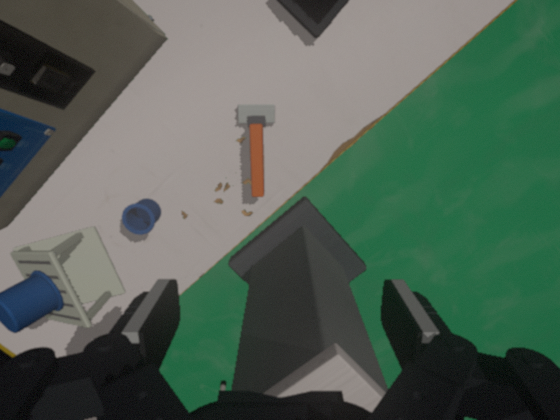

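The wrist view shows the scraper handle at (257,158), the blade at (256,114) and the small mouth-up decoy cup at (141,216). The rack cup at (30,300) is clearly bigger. I'll measure the scraper here and compute the approach.

```bash
python3 - <<'E'
from station import bot
from h import *
z=np.load("c.npz");o=dict(eef_pos=z["pos"],tool_rot=z["rot"]);P=campose(bot,"wrist",o);d=z["d"]
img=cv2.imread("pics/c_wrist.png");h=cv2.cvtColor(img,cv2.COLOR_BGR2HSV)
m=cv2.inRange(h,(4,150,120),(14,255,255));m[:, :235]=0;m[:,280:]=0;m[:100]=0;m[210:]=0
v,u=np.nonzero(m);print(u.min(),u.max(),v.min(),v.max(),len(u))
Z=bydepth(np.c_[u,v],P,d);print("z",np.percentile(Z[:,2],[10,50,90]))
sel=Z[:,2]>0.0175
cn=cv2.convexHull(np.c_[u,v][sel].astype(np.int32));X=onplane(cn[:,0],P,0.022)[:,:2].astype(np.float32)
print(cv2.minAreaRect(X*1000),cv2.minAreaRect(Z[sel][:,:2].astype(np.float32)*1000))
# blade: grey
print(bydepth([(256,110),(240,110),(272,110)],P,d).round(4)); print(bydepth([(200,120),(300,120)],P,d).round(4))
cv2.imwrite("pics/c2.png",cv2.resize(img[90:210,200:320],None,fx=5,fy=5))
E
```

```text
251 262 125 195 758
z [0.02083797 0.02186136 0.02293523]
((425.8004455566406, -262.0289001464844), (11.71732234954834, 76.59526824951172), 49.07254409790039) ((435.0336608886719, -274.1883850097656), (24.561769485473633, 107.06993865966797), 37.718685150146484)
[[ 0.4658 -0.2968  0.0071]
 [ 0.4773 -0.2837  0.0066]
 [ 0.4543 -0.3098  0.0052]]
[[ 4.993e-01 -2.423e-01 -3.000e-04]
 [ 4.258e-01 -3.259e-01  1.100e-03]]
```

View pics/c2.png

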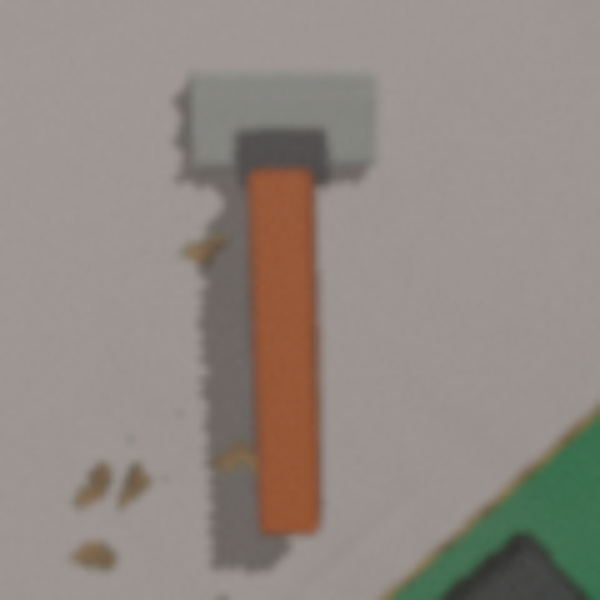

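```bash
python3 - <<'E'
from station import bot
from h import *
show(bot,[0.430,-0.2645,0.08],down(np.radians(-131)))
E
```

```text
t 2.08 pos [ 0.3988 -0.2707  0.2603] d [ 4.508 -0.634 -0.482] turn [-0.0018  0.0001 -0.    ] minrows 4.51 f [-0.6 -0.3 -0.1] w 0.997
```

>>> step_arm([
  [0.75,-0.106,-0.08,-0.0018,0,0],
  [0.75,-0.106,-0.08,0,0,0],
  [0.75,-0.106,-0.08,0,0,0],
  [0.75,-0.106,-0.08,0,0,0],
  [0.75,-0.106,-0.08,0,0,0],
  [0.75,-0.106,-0.08,0,0,0],
  [0,0,0,0,0,0],
], fingers=-0.1, force=30)

```text
t: 2.95
eef_pos: [0.4288, -0.2629, 0.0787]
tool_rot: [0.243, -0.662, 0.243, 0.666]
contact_force: [-0.8, -0.0, 0.3]
gripper_width: 0.546
```

```bash
python3 - <<'E'
from station import bot
from h import *
o=bot.get_obs()
p,d=bot.read_camera("wrist");img=p[:,:,::-1].copy();cv2.imwrite("pics/d_wrist.png",img)
P=campose(bot,"wrist",o)
h=cv2.cvtColor(img,cv2.COLOR_BGR2HSV);m=cv2.inRange(h,(4,150,100),(14,255,255));n,l,s,c=cv2.connectedComponentsWithStats(m);i=1+s[1:,4].argmax();v,u=np.nonzero(l==i)
print(s[i]);X=onplane(np.c_[u,v],P,0.022)[:,:2];print(cv2.minAreaRect((X*1000).astype(np.float32)))
show(bot,[0.430,-0.2645,0.011],down(np.radians(-131)))
E
```

```text
[ 269  174   22  122 2406]
((426.7547607421875, -262.2994689941406), (12.528822898864746, 79.86156463623047), 48.625728607177734)
t 3.0 pos [ 0.4295 -0.2635  0.0801] d [ 1.727  0.01  -0.028] turn [ 0.0021  0.0003 -0.0001] minrows 1.73 f [ 0.3 -0.1  0.8] w 0.552
```

View pics/d_wrist.png

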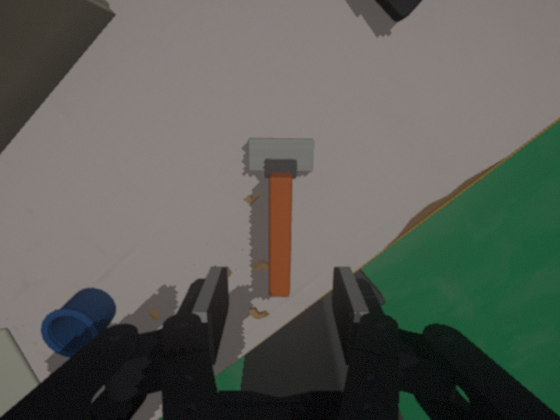

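The scraper is centred between the fingers at (281,235), and its measured length of 79.9 mm matches the 80 mm given. I'll descend and grip.

>>> step_arm([
  [0.45,0,-0.01,0.001,0,0],
  [0.45,0,-0.01,0.001,0,0],
  [0.42,0,0,0,0,0],
  [0.4,0,0,0,0,0],
  [0,0,0,0,0,0],
])

```text
t: 3.62
eef_pos: [0.43, -0.2641, 0.0109]
tool_rot: [0.248, -0.662, 0.248, 0.663]
contact_force: [1.0, -0.2, -0.6]
gripper_width: 0.552
```

>>> step_arm([
  [0,0,0,0,0,0],
  [0,0,0,0,0,0],
  [0,0,0,0,0,0],
  [0,0,0,0,0,0],
  [0,0,0,0,0,0],
  [0,0,0,0,0,0],
], fingers=1, force=40)

```text
t: 4.38
eef_pos: [0.4313, -0.2647, 0.0124]
tool_rot: [-0.248, 0.663, -0.248, -0.662]
contact_force: [-1.3, -0.0, 6.5]
gripper_width: 0.146
```

>>> step_arm([
  [-0.3,0,0,0,0,0],
  [-0.8,0,0,0,0,0],
  [-1,0,0,0,0,0],
  [-1,0,0,0,0,0],
  [-1,0,0,0,0,0],
  [-0.4,0,0,0,0,0],
  [0,0,0,0,0,0],
])

```text
t: 5.25
eef_pos: [0.431, -0.2646, 0.1924]
tool_rot: [-0.248, 0.663, -0.248, -0.662]
contact_force: [0.3, 1.2, -0.8]
gripper_width: 0.15
```

```bash
python3 - <<'E'
from station import bot
from h import *
o=bot.get_obs();print(o["t"],o["eef_pos"],o["contact_force"],o["gripper_width"])
p,d=bot.read_camera("wrist");cv2.imwrite("pics/e_wrist.png",p[:,:,::-1]);np.savez("e.npz",d=d,pos=o["eef_pos"],rot=o["tool_rot"])
# tray from top & scene
P=campose(bot,"top");S=campose(bot,"scene")
img=cv2.imread("pics/a_top.png");h=cv2.cvtColor(img,cv2.COLOR_BGR2HSV)
m=cv2.inRange(h,(20,120,90),(35,255,255));m[:,:185]=0;m[:,212:]=0;m[:210]=0;m[255:]=0
v,u=np.nonzero(m);X=onplane(np.c_[u,v],P,0.006)[:,:2];print("pocket top",len(u),X.mean(0),X.max(0),X.min(0))
b=((img.max(2)<45)*255).astype(np.uint8);b[:,:135]=0;b[:,215:]=0;b[:208]=0;b[256:]=0
c=max(cv2.findContours(b,0,2)[0],key=cv2.contourArea);Y=onplane(c[:,0],P,0.014)[:,:2];r=cv2.minAreaRect((Y*1000).astype(np.float32));print("tray",r)
E
```

```text
5.25 [ 0.43096867 -0.26458868  0.19236595] [ 0.30724159  1.198813   -0.78703231] 0.14974170971763912
pocket top 241 [0.44954401 0.22448917] [0.49016322 0.24503602] [0.38622762 0.20356643]
tray ((434.7691650390625, 303.2931823730469), (113.49905395507812, 143.82765197753906), 1.611040472984314)
```

View pics/e_wrist.png

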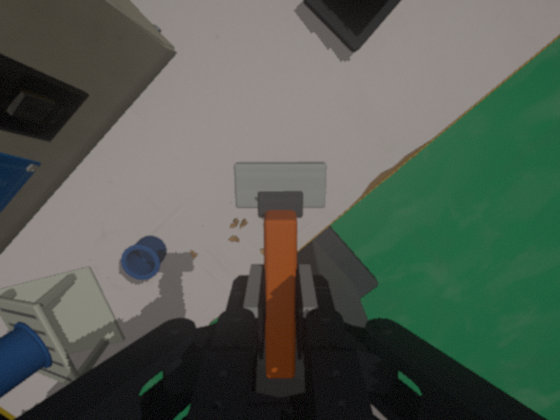

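The scraper is gripped square at (281,290) and came up with the hand. I'll carry it above everything to a viewing spot over the tray.

>>> step_arm([
  [-0.2,-0.94,0.6,0,0,0],
  [0,-0.94,0.6,0,0,0],
  [0,-0.94,0.6,0,0,0],
  [0,-0.94,0.6,0,0,0],
  [0,-0.94,0.6,0,0,0],
  [0,-0.94,0.6,0,0,0],
])

```text
t: 6.05
eef_pos: [0.4692, 0.0016, 0.1977]
tool_rot: [0.248, -0.661, 0.249, 0.663]
contact_force: [0.1, -0.7, -0.1]
gripper_width: 0.149
```

>>> step_arm([
  [0,-0.83,0.83,0,0,0],
  [0,-0.83,0.83,0,0,0],
  [0,-0.83,0.83,0,0,0],
  [0,-0.83,0.83,0,0,0],
  [0,-0.83,0.83,0,0,0],
  [0,-0.83,0.83,0,0,0],
])

```text
t: 6.8
eef_pos: [0.4511, 0.2656, 0.1964]
tool_rot: [0.246, -0.661, 0.249, 0.664]
contact_force: [0.8, -1.1, -0.5]
gripper_width: 0.147
```

>>> step_arm([
  [0,0,0,-0.0236,0,0],
  [0,0,0,-0.0236,0,0],
  [0,0,0,-0.0236,0,0],
  [0,0,0,-0.0236,0,0],
  [0,0,0,-0.0236,0,0],
  [0,0,0,0,0,0],
  [0,0,0,0,0,0],
])

```text
t: 7.68
eef_pos: [0.452, 0.264, 0.1976]
tool_rot: [-0.008, -0.705, -0.007, 0.709]
contact_force: [0.5, 0.2, -1.1]
gripper_width: 0.15
```

```bash
python3 - <<'E'
from station import bot
from h import *
o=bot.get_obs();print(o["t"],o["eef_pos"],rot(o["tool_rot"]).as_matrix().round(4).tolist(),o["q"].round(2))
p,d=bot.read_camera("wrist");cv2.imwrite("pics/f_wrist.png",p[:,:,::-1]);np.savez("f.npz",d=d,pos=o["eef_pos"],rot=o["tool_rot"])
E
```

```text
7.675 [0.45201696 0.26397898 0.19761438] [[-0.0045, 0.0213, -0.9998], [-0.0015, -0.9998, -0.0213], [-1.0, 0.0014, 0.0046]] [-0.5   0.28 -0.18  1.94  0.06  0.94 -2.25]
```

View pics/f_wrist.png

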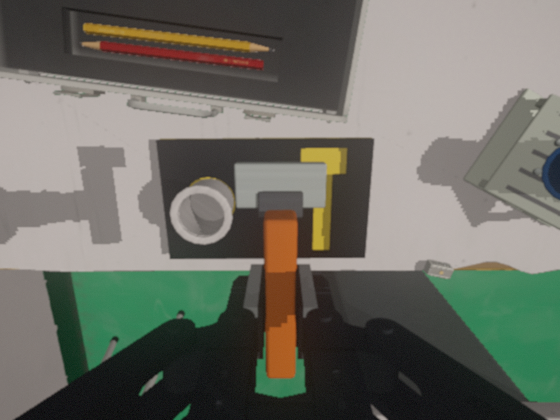

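The tray's corners are near (159,139), (373,138), (363,259) and (169,259). The silver cup's rim is at (202,210) and the pocket at (322,200). Next I'll measure the tray pose, the cup and the in-hand scraper.

```bash
cat > tray.py <<'E'
from h import *
def tray(bot,png,o,xr,yr,zs=0.014):
    P=campose(bot,"wrist",o);img=cv2.imread(png);g=cv2.GaussianBlur(img,(3,3),0)
    b=((g.max(2)<75)*255).astype(np.uint8);return P,img,b
E
python3 - <<'E'
from station import bot
from tray import *
z=np.load("f.npz");o=dict(eef_pos=z["pos"],tool_rot=z["rot"]);P,img,b=tray(bot,"pics/f_wrist.png",o,0,0);d=z["d"]
# line fits on clear edges by gradients of gray
g=cv2.cvtColor(img,cv2.COLOR_BGR2GRAY).astype(float)
def edge(axis,rng,lo,hi,sgn):
    pts=[]
    for k in rng:
        L=g[lo:hi,k] if axis==0 else g[k,lo:hi]
        gr=np.gradient(cv2.GaussianBlur(L.reshape(-1,1),(1,5),1).ravel())*sgn;i=gr.argmax()
        if 0<i<len(gr)-1:
            a,bb,c=gr[i-1:i+2];i=i+0.5*(a-c)/(a-2*bb+c)
        pts.append((k,lo+i) if axis==0 else (lo+i,k))
    X=onplane(pts,P,0.014)[:,:2];n=cv2.fitLine(X.astype(np.float32),cv2.DIST_HUBER,0,1e-5,1e-5).ravel();return n
back=edge(0,range(175,232),128,150,-1);right=edge(1,range(150,250),358,385,1);left=edge(1,range(150,160),150,175,-1);left2=edge(1,range(228,250),150,178,-1)
front=edge(0,range(185,255),250,266,1);front2=edge(0,range(320,355),250,266,1)
for n,e in dict(back=back,right=right,left=left,left2=left2,front=front,front2=front2).items(): print(n,e.round(4),"ang",np.degrees(np.arctan2(e[1],e[0])).round(2))
# scraper in hand
h=cv2.cvtColor(img,cv2.COLOR_BGR2HSV);m=cv2.inRange(h,(4,150,100),(14,255,255));n,l,s,c=cv2.connectedComponentsWithStats(m);i=1+s[1:,4].argmax();v,u=np.nonzero(l==i)
top=bydepth([(281,250),(281,300),(281,340)],P,d);print("handle top",top.round(4))
X=onplane(np.c_[u,v],P,o["eef_pos"][2]+0.0105)[:,:2];r=cv2.minAreaRect((X*1000).astype(np.float32));print(r,o["eef_pos"])
# silver rim
m=((h[...,1]<40)&(h[...,2]>110)).astype(np.uint8)*255;m[:,:165]=0;m[:,245:]=0;m[:172]=0;m[250:]=0
print("rim depth",bydepth([(202,242),(174,212),(188,185)],P,d).round(4))
# yellow pocket
m=cv2.inRange(h,(20,120,90),(35,255,255));m[:,:295]=0;m[:,352:]=0;m[:140]=0;m[255:]=0
v,u=np.nonzero(m);Y=onplane(np.c_[u,v],P,0.006);print("pocket bbox",Y.min(0),Y.max(0))
hh=(v>185)&(u>305);print("handle part", Y[hh][:,1].min(),Y[hh][:,1].max(),Y[hh].mean(0))
print(bydepth([(330,200),(322,158),(360,200)],P,d).round(4))
cv2.imwrite("pics/f2.png",cv2.resize(img[130:265,150:385],None,fx=3.3,fy=3.3))
E
```

```text
back [ 0.0227 -0.9997  0.4937  0.3374] ang -88.7
right [0.9997 0.026  0.4425 0.1765] ang 1.49
left [0.9999 0.0133 0.4782 0.377 ] ang 0.76
left2 [0.9997 0.0235 0.3963 0.3748] ang 1.34
front [ 0.0251 -0.9997  0.3734  0.3204] ang -88.56
front2 [ 0.0193 -0.9998  0.3767  0.2014] ang -88.9
handle top [[0.4717 0.2633 0.2077]
 [0.448  0.2628 0.2077]
 [0.4265 0.2623 0.2067]]
((447.73992919921875, 263.0733642578125), (81.99247741699219, 13.612040519714355), 1.0278393030166626) [0.45201696 0.26397898 0.19761438]
rim depth [[0.4081 0.3309 0.0537]
 [0.4354 0.3537 0.0531]
 [0.4498 0.3503 0.0145]]
pocket bbox [0.3806913  0.19972809 0.006     ] [0.48734818 0.2443221  0.006     ]
handle part 0.2103432207483361 0.2298522375469982 [0.40893931 0.21934986 0.006     ]
[[0.4353 0.2128 0.0065]
 [0.4768 0.2232 0.0065]
 [0.4379 0.1848 0.0135]]
```

View pics/f2.png

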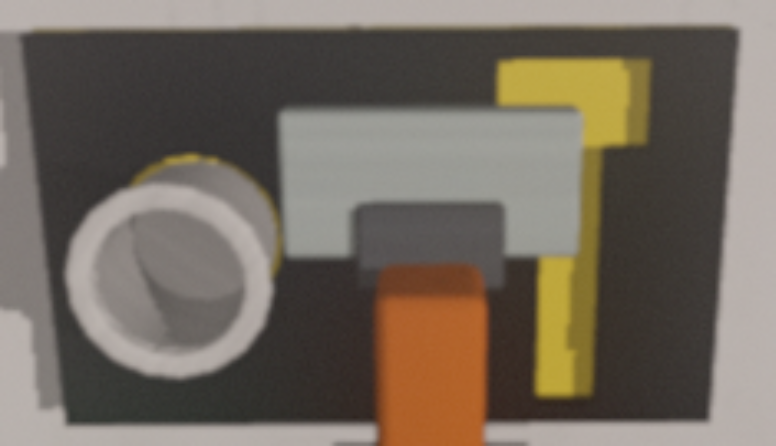

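```bash
python3 - <<'E'
from station import bot
from h import *
show(bot,[0.4313,0.2212,0.045],down(np.radians(-88.65)))
E
```

```text
t 7.72 pos [0.4522 0.2641 0.1979] d [3.826 1.057 0.529] turn [-0.0003  0.0006 -0.0002] minrows 3.83 f [-0.8 -0.9 -1. ] w 0.151
```

>>> step_arm([
  [0,0.53,0.264,-0.0003,0.0006,-0.0002],
  [0,0.53,0.265,0,0,0],
  [0.8,0,0,0,0,0],
  [0.8,0,0,0,0,0],
  [0.8,0,0,0,0,0],
  [0.8,0,0,0,0,0],
  [0.62,0,0,0,0,0],
  [0,0,0,0,0,0],
])

```text
t: 8.72
eef_pos: [0.4312, 0.2209, 0.0444]
tool_rot: [-0.009, -0.706, -0.008, 0.708]
contact_force: [-1.1, -0.5, 0.0]
gripper_width: 0.144
```

```bash
python3 - <<'E'
from station import bot
from h import *
o=bot.get_obs();print(o["t"],o["eef_pos"],rot(o["tool_rot"]).as_matrix().round(4).tolist())
p,d=bot.read_camera("wrist");cv2.imwrite("pics/g_wrist.png",p[:,:,::-1]);np.savez("g.npz",d=d,pos=o["eef_pos"],rot=o["tool_rot"])
cv2.imwrite("pics/g2.png",cv2.resize(p[60:420,140:420,::-1],None,fx=1.66,fy=1.66))
show(bot,[0.4313,0.2212,0.025],down(np.radians(-88.65)))
E
```

```text
8.725 [0.43124144 0.22085452 0.04443476] [[-0.0024, 0.0251, -0.9997], [-0.0013, -0.9997, -0.0251], [-1.0, 0.0012, 0.0025]]
t 8.78 pos [0.4321 0.2214 0.0456] d [0.515 0.004 0.021] turn [ 0.0003  0.0001 -0.    ] minrows 0.52 f [ 0.7 -0.1 -0.9] w 0.154
```

View pics/g2.png

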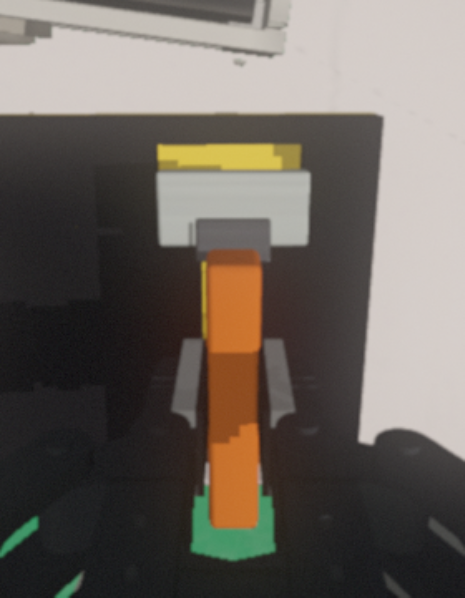

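In this crop the blade spans columns 157-310 and the pocket's blade part 158-301, farther away. I'll compare them metrically at their own heights.

```bash
python3 - <<'E'
from station import bot
from h import *
z=np.load("g.npz");o=dict(eef_pos=z["pos"],tool_rot=z["rot"]);P=campose(bot,"wrist",o);d=z["d"];img=cv2.imread("pics/g_wrist.png");h=cv2.cvtColor(img,cv2.COLOR_BGR2HSV)
m=cv2.inRange(h,(18,100,70),(36,255,255));m[:140]=0;m[170:]=0;m[:,200:]&=255
n,l,s,c=cv2.connectedComponentsWithStats(m);i=1+s[1:,4].argmax();print("yellow",s[i])
x,y,w,hh,_=s[i];v=y+hh/2
D=bydepth([(240,155),(260,155),(250,180)],P,d);print(D.round(4))
A=onplane([(x-.5,v),(x+w-.5,v),(x+w/2,y-.5)],P,0.006);print("floor",A.round(4),"mid",A[:2,1].mean())
Ar=onplane([(x-.5,v),(x+w-.5,v)],P,0.014);print("top pl",Ar.round(4))
# blade edges at row 180
g=cv2.GaussianBlur(img,(3,3),0).astype(float)
for r in (172,180,190):
  L=g[r].mean(1);gr=np.gradient(L);a=200+gr[200:260].argmax();b=300+gr[300:350].argmin();B=onplane([(a,r),(b,r)],P,D[2,2]);print("blade",a,b,B.round(4),"mid",B[:,1].mean(),np.ptp(B[:,1]))
# wall right end of tray
for r in (150,170,200):
  L=g[r].mean(1);gr=np.gradient(L);a=340+gr[340:390].argmax();print("tray -y edge",onplane((a,r),P,.014).round(4))
L=g[:,200].mean(1);gr=np.gradient(L);a=110+gr[110:150].argmin();print("tray back",a,onplane((200,a),P,.014).round(4))
# blade front edge, handle
L=g[:,220:].mean(2)
mo=cv2.inRange(h,(3,120,50),(16,255,255));n,l,s,c=cv2.connectedComponentsWithStats(mo);i=1+s[1:,4].argmax();print("or",s[i])
x,y,w,hh,_=s[i];zt=o["eef_pos"][2]+.0102
print("handle rear",onplane((x+w/2,y+hh-.5),P,zt),"sides",onplane([(x-.5,300),(x+w-.5,300)],P,zt)[:,1]); r=[(u,164) for u in (235,)]
gr=np.gradient(g[:,240].mean(1));a=155+gr[155:175].argmax();print("hold blade front px",[ (k,img[k,240].tolist()) for k in range(158,168)])
E
```

```text
yellow [ 234  146   88   16 1353]
[[0.4819 0.2419 0.006 ]
 [0.4821 0.2316 0.006 ]
 [0.4763 0.2342 0.0382]]
floor [[0.4823 0.2452 0.006 ]
 [0.4834 0.1999 0.006 ]
 [0.4872 0.2224 0.006 ]] mid 0.22259230267085722
top pl [[0.4836 0.2442 0.014 ]
 [0.4846 0.2009 0.014 ]]
blade 234 326 [[0.4796 0.2411 0.0382]
 [0.4806 0.2015 0.0382]] mid 0.2213305584027012 0.03956915381032505
blade 234 326 [[0.4761 0.2412 0.0382]
 [0.4771 0.2013 0.0382]] mid 0.22124376142580854 0.03985833666401137
blade 235 326 [[0.4717 0.2408 0.0382]
 [0.4726 0.201  0.0382]] mid 0.22091501173203487 0.039788909637458625
tray -y edge [[0.4871 0.1777 0.014 ]]
tray -y edge [[0.4772 0.1777 0.014 ]]
tray -y edge [[0.4616 0.1771 0.014 ]]
tray back 128 [[0.4956 0.2601 0.014 ]]
or [ 263  210   36  168 5359]
handle rear [[0.38547765 0.21858088 0.05463476]] sides [0.22765798 0.21207165]
hold blade front px [(158, [62, 137, 157]), (159, [63, 139, 158]), (160, [62, 137, 156]), (161, [70, 130, 147]), (162, [95, 120, 129]), (163, [126, 133, 135]), (164, [155, 160, 161]), (165, [170, 175, 176]), (166, [176, 181, 181]), (167, [176, 182, 181])]
```

>>> step_arm([
  [0,-0.025,-0.025,0,0,0],
  [0.2,0,0,0,0,0],
  [0.15,0,0,0,0,0],
  [0.1,0,0,0,0,0],
  [0.05,0,0,0,0,0],
  [0,0,0,0,0,0],
])

```text
t: 9.52
eef_pos: [0.4335, 0.2226, 0.0258]
tool_rot: [0.009, 0.707, 0.009, -0.707]
contact_force: [0.3, -0.3, 0.3]
gripper_width: 0.149
```

```bash
python3 - <<'E'
from station import bot
from h import *
o=bot.get_obs();print(o["t"],o["eef_pos"],o["contact_force"])
p,d=bot.read_camera("wrist");cv2.imwrite("pics/i_wrist.png",p[:,:,::-1])
cv2.imwrite("pics/i2.png",cv2.resize(p[100:260,200:380,::-1],None,fx=3.5,fy=3.5))
E
```

```text
9.525 [0.43346371 0.22256881 0.02578306] [ 0.28019509 -0.2971953   0.26779967]
```

View pics/i2.png

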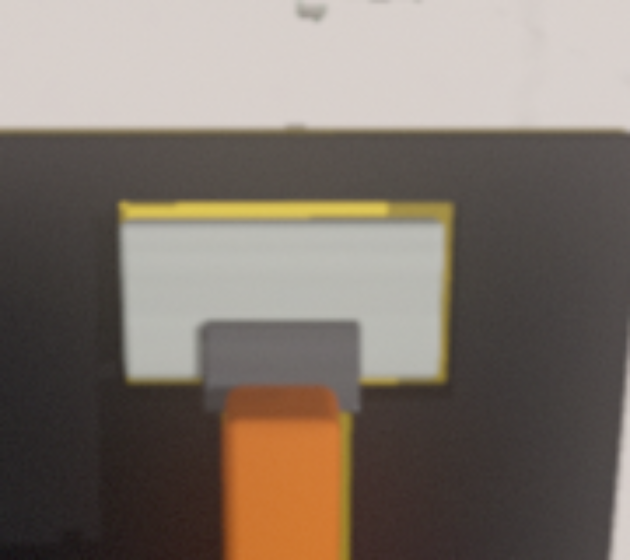

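The blade sits inside the pocket's outline: gap about 0 px on the left and 8 px on the right of the enlarged crop, so it is about 0.4 mm too far left. I'll nudge it and lower on.

>>> step_arm([
  [0,0.012,0,0,0,0],
  [0.06,0,0,0,0,0],
  [0.05,0,0,0,0,0],
  [0.04,0,0,0,0,0],
  [0,0,0,0,0,0],
])

```text
t: 10.2
eef_pos: [0.4335, 0.2221, 0.0198]
tool_rot: [0.009, 0.707, 0.009, -0.707]
contact_force: [0.1, 0.2, -0.3]
gripper_width: 0.145
```

```bash
python3 - <<'E'
from station import bot
from h import *
o=bot.get_obs();print(o["t"],o["eef_pos"],o["contact_force"])
p,d=bot.read_camera("wrist");cv2.imwrite("pics/j_wrist.png",p[:,:,::-1])
cv2.imwrite("pics/j2.png",cv2.resize(p[100:260,200:380,::-1],None,fx=3.5,fy=3.5))
P=campose(bot,"wrist",o);print(bydepth([(245,180),(310,180),(278,170),(281,240),(300,145)],P,d).round(4))
E
```

```text
10.2 [0.43345092 0.22207597 0.01976652] [ 0.08732952  0.18212902 -0.27477618]
[[0.4785 0.2377 0.014 ]
 [0.479  0.2095 0.0131]
 [0.4832 0.2235 0.0138]
 [0.4573 0.2216 0.0294]
 [0.4942 0.2146 0.0151]]
```

View pics/j2.png

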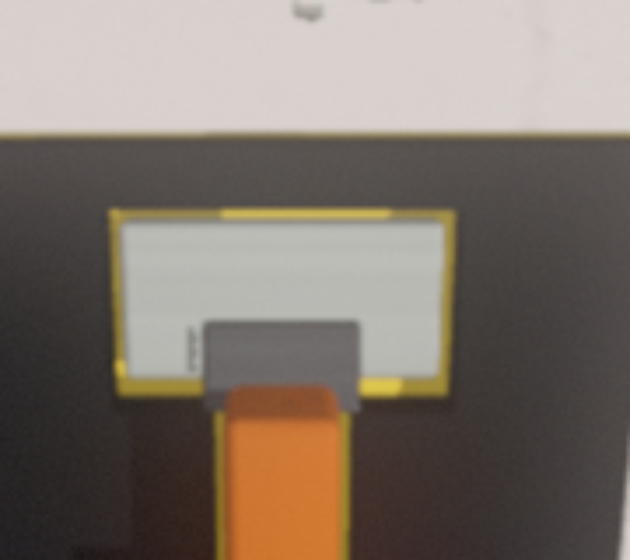

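The scraper is centred with clear gaps on both sides and about 1 mm above the floor. I'll lower the last bit and open.

>>> step_arm([
  [0.02,0,0,0,0,0],
  [0.015,0,0,0,0,0],
  [0,0,0,0,0,0],
])

```text
t: 10.62
eef_pos: [0.4336, 0.2221, 0.0185]
tool_rot: [0.009, 0.707, 0.01, -0.707]
contact_force: [-1.1, -0.7, -0.3]
gripper_width: 0.148
```

>>> step_arm([
  [0,0,0,0,0,0],
  [0,0,0,0,0,0],
  [0,0,0,0,0,0],
  [0,0,0,0,0,0],
], fingers=0.4)

```text
t: 11.12
eef_pos: [0.4336, 0.2222, 0.0186]
tool_rot: [0.009, 0.707, 0.01, -0.707]
contact_force: [0.3, -0.1, 0.4]
gripper_width: 0.301
```

>>> step_arm([
  [-0.3,0,0,0,0,0],
  [-0.7,0,0,0,0,0],
  [-1,0,0,0,0,0],
  [-1,0,0,0,0,0],
  [-1,0,0,0,0,0],
  [-1,0,0,0,0,0],
  [0,0,0,0,0,0],
])

```text
t: 12.0
eef_pos: [0.4351, 0.2231, 0.2225]
tool_rot: [0.008, 0.71, 0.011, -0.704]
contact_force: [-0.2, 0.9, -0.1]
gripper_width: 0.301
```

```bash
python3 - <<'E'
from station import bot
from h import *
o=bot.get_obs();print(o["t"],o["eef_pos"],o["contact_force"])
p,d=bot.read_camera("wrist");cv2.imwrite("pics/k_wrist.png",p[:,:,::-1]);np.savez("k.npz",d=d,pos=o["eef_pos"],rot=o["tool_rot"])
P=campose(bot,"wrist",o)
img=p[:,:,::-1].copy();h=cv2.cvtColor(img,cv2.COLOR_BGR2HSV);mo=cv2.inRange(h,(4,150,90),(14,255,255));n,l,s,c=cv2.connectedComponentsWithStats(mo);i=1+s[1:,4].argmax();v,u=np.nonzero(l==i);X=bydepth(np.c_[u,v],P,d);print(s[i],"z by x:",[np.median(X[np.abs(X[:,0]-x)<.006,2]).round(4) for x in (.395,.41,.43,.45,.46)])
E
```

```text
12.0 [0.43511055 0.2231084  0.22252014] [-0.17325388  0.87301426 -0.08637749]
[ 275  152   15   79 1036] z by x: [np.float64(0.028), np.float64(0.0281), np.float64(0.0281), np.float64(0.028), np.float64(0.0279)]
```

View pics/k_wrist.png

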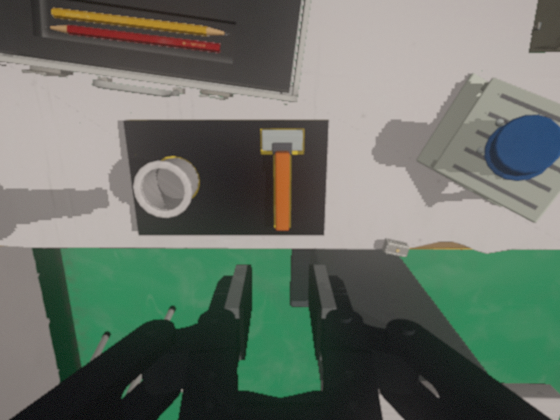

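The scraper lies flat in the pocket, with its handle top at 28.0 mm along its full length as required. Now I'll measure the silver cup's rim from here, and the rack and blue cup (523,147).

```bash
cat >> h.py <<'E'
def cloud(P,d):
    v,u=np.nonzero(d>0);uv=np.c_[u,v];K,o,Rm=P;return uv,o+rays(uv,K,Rm)*d[v,u][:,None]
E
python3 - <<'E'
from station import bot
from h import *
z=np.load("k.npz");o=dict(eef_pos=z["pos"],tool_rot=z["rot"]);P=campose(bot,"wrist",o);d=z["d"]
uv,X=cloud(P,d);img=cv2.imread("pics/k_wrist.png")
s=(np.abs(X[:,0]-.43)<.06)&(np.abs(X[:,1]-.335)<.05)&(X[:,2]>.047)&(X[:,2]<.06)
print("rim z",np.median(X[s][:,2]),s.sum())
Y=onplane(uv[s],P,.054)[:,:2].astype(np.float32);(c,r)=cv2.minEnclosingCircle(Y);print("rim circ",c,r,cv2.fitEllipse(cv2.convexHull(Y)))
# blue cup
h=cv2.cvtColor(img,cv2.COLOR_BGR2HSV)[uv[:,1],uv[:,0]]
b=(h[:,0]>100)&(h[:,0]<125)&(h[:,1]>120)&(X[:,1]>-.06)&(X[:,1]<.12);B=X[b];print("blue",b.sum(),B.min(0),B.max(0))
E
```

```text
rim z 0.05364788702119 1307
rim circ (0.4336044192314148, 0.33076250553131104) 0.027025584131479263 ((0.43369609117507935, 0.3307512700557709), (0.05290715768933296, 0.05349917709827423), 33.98351287841797)
blue 3148 [ 0.45234435 -0.00400911  0.04041214] [0.50724485 0.0526412  0.10311099]
```

```bash
python3 - <<'E'
from station import bot
from h import *
# view pose for rack: camera (tool -z side) 
n=np.array([.31*.5,.95*.5,.866]);print(n)
show(bot,[0.435,0.09,0.24],down(np.radians(-88.65)))
E
```

```text
[0.155 0.475 0.866]
t 12.05 pos [0.4341 0.2224 0.2205] d [-0.496  3.307  0.061] turn [ 0.0004 -0.0007  0.0004] minrows 3.31 f [ 0.2 -0.1 -0.7] w 0.299
```

>>> step_arm([
  [-0.1,0.84,0,0,0,0],
  [-0.1,0.84,0,0,0,0],
  [-0.1,0.84,0,0,0,0],
  [-0.1,0.84,0,0,0,0],
  [0,0.5,0,0,0,0],
  [0,0,0,0,0,0],
], fingers=-1)

```text
t: 12.8
eef_pos: [0.4366, 0.0661, 0.2336]
tool_rot: [-0.008, -0.707, -0.008, 0.707]
contact_force: [0.8, -0.4, 0.6]
gripper_width: 0.999
```

```bash
python3 - <<'E'
from station import bot
from h import *
o=bot.get_obs();print(o["t"],o["eef_pos"],o["contact_force"])
p,d=bot.read_camera("wrist");cv2.imwrite("pics/l_wrist.png",p[:,:,::-1]);np.savez("l.npz",d=d,pos=o["eef_pos"],rot=o["tool_rot"])
E
```

```text
12.8 [0.43658798 0.06607097 0.23357786] [ 0.82146398 -0.37431764  0.64821242]
```

View pics/l_wrist.png

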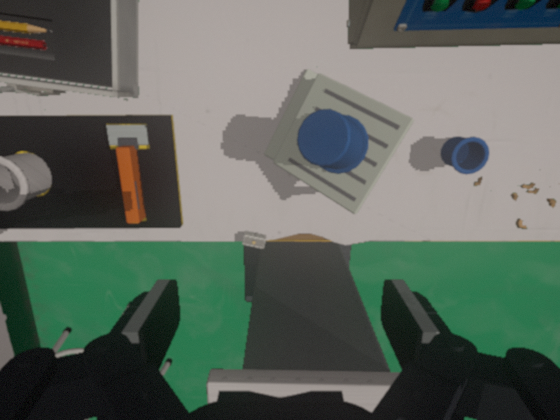

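The wrist view shows the rack corners at (305,70), (412,117), (355,213) and (270,155). The blue cup's bottom disc is at (325,140), and the small decoy is at (470,154). I'll fit the board and disc planes from depth.

```bash
python3 - <<'E'
from station import bot
from h import *
z=np.load("l.npz");o=dict(eef_pos=z["pos"],tool_rot=z["rot"]);P=campose(bot,"wrist",o);d=z["d"]
uv,X=cloud(P,d);img=cv2.imread("pics/l_wrist.png");h=cv2.cvtColor(img,cv2.COLOR_BGR2HSV)[uv[:,1],uv[:,0]]
box=(X[:,0]>.39)&(X[:,0]<.56)&(X[:,1]>-.07)&(X[:,1]<.10)&(X[:,2]>.012)
def plane(Q,it=500,t=.0012,rng=np.random.default_rng(0)):
    best=None
    for _ in range(it):
        a,b,c=Q[rng.choice(len(Q),3,False)];n=np.cross(b-a,c-a)
        if np.linalg.norm(n)<1e-7: continue
        n/=np.linalg.norm(n);k=np.abs((Q-a)@n)<t
        if best is None or k.sum()>best.sum(): best=k
    m=Q[best].mean(0);n=np.linalg.svd(Q[best]-m)[2][2];n*=np.sign(n[2]);return m,n,best
blue=(h[:,0]>100)&(h[:,0]<125)&(h[:,1]>120)
mB,nB,kB=plane(X[box&~blue]);print("board",mB.round(4),nB.round(4),"tilt",np.degrees(np.arccos(nB[2])).round(2),"az",np.degrees(np.arctan2(nB[1],nB[0])).round(2),kB.sum())
Q=X[box&blue];q=uv[box&blue];h_=((Q-mB)@nB);print("heights",np.percentile(h_,[1,50,90,99]))
# rim disc/bottom: top points
mD,nD,kD=plane(Q[h_>np.percentile(h_,99)-.008]);print("disc",mD.round(4),nD.round(4),"height",(mD-mB)@nB)
top=Q[np.abs((Q-mD)@nB)<.0015]
# 2D circle in plane frame
az=np.arctan2(nB[1],nB[0]);ry=np.array([-np.sin(az),np.cos(az),0]);rx=np.cross(ry,nB)
def circ(T,c0):
    Y=np.c_[(T-c0)@rx,(T-c0)@ry].astype(np.float32);(c,r)=cv2.minEnclosingCircle(Y);return c0+c[0]*rx+c[1]*ry,r
c,r=circ(top,mD);print("disc centre",c.round(4),r,"-> rim centre",(c-.048*nB).round(4))
fl=Q[(h_>.001)&(h_<.0058)];print("flange pts",len(fl));c2,r2=circ(fl,mB);hh=(c2-mB)@nB;print("flange circ",c2.round(4),r2)
t=c-.048*nB;print("cmp offset in rx,ry",(c2-t)@rx,(c2-t)@ry)
E
```

```text
board [0.4479 0.0328 0.2967] [-0.9985 -0.0451  0.031 ] tilt 88.22 az -177.42 8989
heights [-0.05969606 -0.04235168 -0.031875   -0.00721939]
disc [0.4494 0.031  0.314 ] [-0.9686  0.0157  0.2479] height -0.0008730090291058104
disc centre [0.4506 0.0056 0.3137] 0.0006605946109630167 -> rim centre [0.4985 0.0077 0.3122]
flange pts 7
flange circ [0.4492 0.013  0.3089] 0.009068864397704601
cmp offset in rx,ry 0.004798421273044234 -0.007511583586370917
```

Points from the gripper itself got into the fit. I'll limit the height and repeat.

```bash
cat > cup.py <<'E'
from station import bot
from h import *
def plane(Q,it=600,t=.0012):
    rng=np.random.default_rng(0);best=None
    for _ in range(it):
        a,b,c=Q[rng.choice(len(Q),3,False)];n=np.cross(b-a,c-a)
        if np.linalg.norm(n)<1e-7: continue
        n/=np.linalg.norm(n);k=np.abs((Q-a)@n)<t
        if best is None or k.sum()>best.sum(): best=k
    m=Q[best].mean(0);n=np.linalg.svd(Q[best]-m)[2][2];n*=np.sign(n[2]);return m,n,best
def run(f,png):
    z=np.load(f);o=dict(eef_pos=z["pos"],tool_rot=z["rot"]);P=campose(bot,"wrist",o);d=z["d"]
    uv,X=cloud(P,d);img=cv2.imread(png);h=cv2.cvtColor(img,cv2.COLOR_BGR2HSV)[uv[:,1],uv[:,0]]
    box=(X[:,0]>.39)&(X[:,0]<.56)&(X[:,1]>-.07)&(X[:,1]<.10)&(X[:,2]>.012)&(X[:,2]<.125)
    blue=(h[:,0]>100)&(h[:,0]<125)&(h[:,1]>120)
    mB,nB,kB=plane(X[box&~blue]);print("board",mB.round(4),nB.round(4),"tilt",np.degrees(np.arccos(nB[2])).round(2),"az",np.degrees(np.arctan2(nB[1],nB[0])).round(2),kB.sum())
    Q=X[box&blue];h_=((Q-mB)@nB);print("heights",np.percentile(h_,[1,50,90,99]))
    mD,nD,kD=plane(Q[h_>np.percentile(h_,99)-.008]);print("disc",mD.round(4),nD.round(4),"height",(mD-mB)@nB)
    top=Q[np.abs((Q-mD)@nB)<.0015]
    az=np.arctan2(nB[1],nB[0]);ry=np.array([-np.sin(az),np.cos(az),0]);rx=np.cross(ry,nB)
    def circ(T,c0):
        Y=np.c_[(T-c0)@rx,(T-c0)@ry].astype(np.float32);(c,r)=cv2.minEnclosingCircle(Y);return c0+c[0]*rx+c[1]*ry,r
    c,r=circ(top,mD);t=c-.048*nB;print("disc centre",c.round(4),r,"-> rim centre",t.round(4))
    fl=Q[(h_>.001)&(h_<.0058)];c2,r2=circ(fl,mB);print("flange circ",len(fl),c2.round(4),r2,"off rx,ry",(c2-t)@rx,(c2-t)@ry)
    return mB,nB,c
E
python3 -c "
from cup import *
run('l.npz','pics/l_wrist.png')"
```

```text
board [0.4784 0.0089 0.0508] [0.2203 0.4504 0.8652] tilt 30.1 az 63.93 6555
heights [0.00347831 0.04757391 0.04870377 0.04944674]
disc [0.485  0.0271 0.095 ] [0.2271 0.4426 0.8675] height 0.04789192908590214
disc centre [0.4867 0.0306 0.0928] 0.020757708698511124 -> rim centre [0.4761 0.009  0.0512]
flange circ 66 [0.476  0.0076 0.0521] 0.024154791608452797 off rx,ry -0.0015081200814638137 -0.0005096466958318774
```

```bash
python3 - <<'E'
from cup import *
z=np.load('l.npz');o=dict(eef_pos=z["pos"],tool_rot=z["rot"]);P=campose(bot,"wrist",o);d=z["d"]
uv,X=cloud(P,d)
mB=np.array([.4784,.0089,.0508]);n=np.array([.2203,.4504,.8652]);n/=np.linalg.norm(n);az=np.arctan2(n[1],n[0]);ry=np.array([-np.sin(az),np.cos(az),0]);rx=np.cross(ry,n)
Y=np.c_[(X-mB)@rx,(X-mB)@ry,(X-mB)@n]
s=(np.abs(Y[:,2]-.048)<.004)&(np.hypot(Y[:,0],Y[:,1])<.05)
print(s.sum(),Y[s].min(0),Y[s].max(0),np.median(Y[s],0))
hull=cv2.convexHull(Y[s][:,:2].astype(np.float32));print(cv2.fitEllipse(hull))
k=(Y[:,2]>.008)&(Y[:,2]<.04)&(np.hypot(Y[:,0],Y[:,1])<.04);S=Y[k]
# circle LSQ on side wall
A=np.c_[2*S[:,:2],np.ones(len(S))];b=(S[:,:2]**2).sum(1);w=np.linalg.lstsq(A,b,rcond=None)[0];print("side circ",w[:2],np.sqrt(w[2]+w[0]**2+w[1]**2),len(S))
for c in (cv2.fitEllipse(hull)[0],w[:2]): print((mB+rx*c[0]+ry*c[1]).round(4))
img=cv2.imread("pics/l_wrist.png");cv2.imwrite("pics/l2.png",cv2.resize(img[60:225,255:425],None,fx=3.5,fy=3.5))
E
```

```text
2436 [-0.02084887 -0.0199494   0.04400038] [0.02434127 0.02552697 0.05010275] [0.00027445 0.00228757 0.04788936]
((0.001615684013813734, 0.0028514801524579525), (0.04508725553750992, 0.04521333798766136), 169.9219512939453)
side circ [0.00213543 0.00287103] 0.022766411398395255 512
[0.4765 0.0114 0.05  ]
[0.4766 0.0118 0.0497]
```

View pics/l2.png

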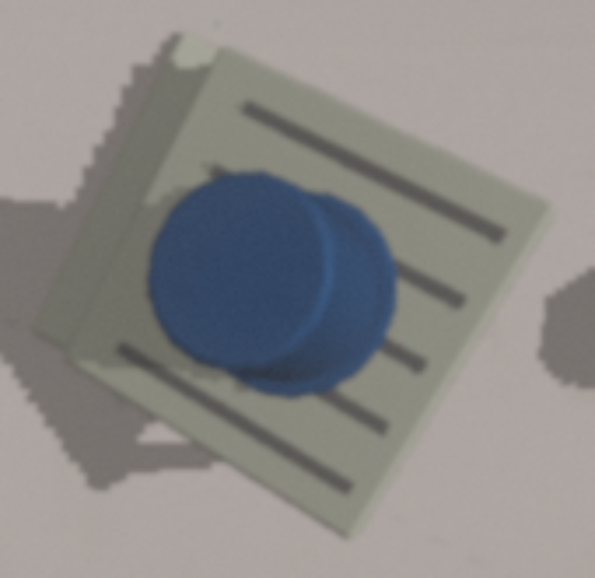

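The disc fit and side-wall fit agree: rim centre (0.4766, 0.0115, 0.050), board tilt 30.1° with azimuth 64°, cup radius 22.7 mm and height 47.9 mm, so this is the larger cup. Next I'll compute the approach along its axis.

```bash
cat >> h.py <<'E'
def tilted(az,tilt):
    n=np.array([np.cos(az)*np.sin(tilt),np.sin(az)*np.sin(tilt),np.cos(tilt)]);x=-n;y=np.array([np.sin(az),-np.cos(az),0]);return n,np.c_[x,y,np.cross(x,y)]
CUP=np.array([.4766,.0116,.0499]);N,RT=tilted(np.radians(63.93),np.radians(30.1))
E
python3 - <<'E'
from station import bot
from h import *
show(bot,CUP+N*.16,RT)
print((CUP+N*.16).round(3))
E
```

```text
t 12.85 pos [0.4367 0.0674 0.2337] d [ 1.134 -0.36  -1.888] turn [-0.1694 -0.0751  0.0457] minrows 5.74 f [ 0.8 -0.1  0.6] w 0.997
[0.512 0.084 0.188]
```

>>> step_arm([
  [0,-0.18,-0.944,0,0,0],
  [0,-0.18,-0.944,0,0,0],
  [0,0,0,-0.0242,-0.01073,0.00653],
  [0,0,0,-0.0242,-0.01073,0.00653],
  [0,0,0,-0.0242,-0.01073,0.00653],
  [0,0,0,-0.0242,-0.01073,0.00653],
  [0,0,0,-0.0242,-0.01073,0.00653],
  [0,0,0,-0.0242,-0.01073,0.00653],
])

```text
t: 13.85
eef_pos: [0.5124, 0.0856, 0.2338]
tool_rot: [-0.404, -0.474, -0.234, 0.747]
contact_force: [0.5, -0.0, -1.0]
gripper_width: 1.002
```

>>> step_arm([
  [0,0,0,-0.0242,-0.01073,0.00653],
  [0,0,0,0,0,0],
  [0,0,0,0,0,0],
])

```text
t: 14.22
eef_pos: [0.5125, 0.0842, 0.2343]
tool_rot: [-0.458, -0.425, -0.264, 0.735]
contact_force: [0.3, 0.6, 0.6]
gripper_width: 0.995
```

```bash
python3 - <<'E'
from station import bot
from h import *
show(bot,CUP+N*.10,RT);print(bot.get_obs()["q"].round(2))
E
```

```text
t 14.22 pos [0.5125 0.0842 0.2343] d [ 2.504 -0.011 -0.556] turn [-0.0003 -0.0002 -0.0002] minrows 2.5 f [0.3 0.6 0.6] w 0.995
[-0.34  0.45 -0.19  1.7   0.37  1.46 -1.11]
```

>>> step_arm([
  [0,0,-0.28,0,0,0],
  [0.4,-0.005,-0.276,0,0,0],
  [0.7,-0.006,0,0,0,0],
  [0.7,0,0,0,0,0],
  [0.7,0,0,0,0,0],
  [0,0,0,0,0,0],
  [0,0,0,0,0,0],
])

```text
t: 15.1
eef_pos: [0.4992, 0.0571, 0.137]
tool_rot: [-0.459, -0.424, -0.264, 0.734]
contact_force: [-0.5, 0.5, -0.0]
gripper_width: 1.0
```

```bash
python3 - <<'E'
from cup import *
o=bot.get_obs()
p,d=bot.read_camera("wrist");cv2.imwrite("pics/m_wrist.png",p[:,:,::-1]);np.savez("m.npz",d=d,pos=o["eef_pos"],rot=o["tool_rot"])
show(bot,CUP+N*.009,RT)
P=campose(bot,"wrist",o);uv,X=cloud(P,d);h=cv2.cvtColor(p[:,:,::-1].copy(),cv2.COLOR_BGR2HSV)[uv[:,1],uv[:,0]]
T=(X-o["eef_pos"])@rot(o["tool_rot"]).as_matrix()
b=(h[:,0]>100)&(h[:,0]<125)&(h[:,1]>110)&(np.abs(T[:,1])<.06)&(np.abs(T[:,2])<.06)&(T[:,0]>.03)
Q=T[b];print(len(Q),Q.min(0),Q.max(0))
m,n,k=plane(Q[Q[:,0]<np.percentile(Q[:,0],5)+.02]);print("disc plane (tool)",m.round(4),n.round(4),k.sum())
hull=cv2.convexHull(Q[np.abs(Q[:,0]-np.median(Q[:,0]))<.003][:,1:].astype(np.float32));print(cv2.fitEllipse(hull))
E
```

```text
t 15.15 pos [0.4995 0.0573 0.1374] d [ 2.307 -0.017  0.014] turn [ 0.     -0.0003 -0.0004] minrows 2.31 f [0.4 1.  0.3] w 1.0
4195 [ 0.05037511 -0.02562393 -0.02593678] [0.09866628 0.02473882 0.02154596]
disc plane (tool) [ 0.0529 -0.0005 -0.0007] [ 1.     -0.0028  0.0018] 3543
((-0.0004965814296156168, -0.0003008366620633751), (0.04298797622323036, 0.04388074949383736), 5.745420932769775)
```

View pics/m_wrist.png

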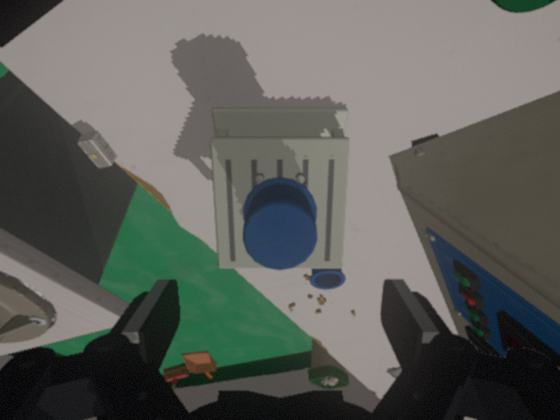

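The cup is dead ahead of the fingers: disc centre off by 0.5 mm, normal within 0.2°, and the two pins are at (259,177) and (301,177). I'll check clearance to the grey machine and then descend.

```bash
python3 - <<'E'
from cup import *
z=np.load('m.npz');o=dict(eef_pos=z["pos"],tool_rot=z["rot"]);P=campose(bot,"wrist",o);uv,X=cloud(P,z["d"]);T=(X-o["eef_pos"])@rot(o["tool_rot"]).as_matrix()
s=(uv[:,1]<280)
for zl,zh in((-.02,.02),(-.1,.06)):
  for sg in(1,-1):
    k=s&(T[:,2]>zl)&(T[:,2]<zh)&(T[:,1]*sg>.028)&(T[:,1]*sg<.09)&(T[:,0]<.094)
    print(zl,sg,k.sum(),T[k].min(0) if k.any() else "")
E
```

```text
-0.02 1 474 [-0.0187192   0.0416383  -0.01997954]
-0.02 -1 19 [-0.01837426 -0.04976016 -0.0107527 ]
-0.1 1 1579 [-0.0187192   0.0416383  -0.04625645]
-0.1 -1 19 [-0.01837426 -0.04976016 -0.0107527 ]
```

```bash
python3 - <<'E'
from cup import *
z=np.load('m.npz');o=dict(eef_pos=z["pos"],tool_rot=z["rot"]);P=campose(bot,"wrist",o);uv,X=cloud(P,z["d"]);T=(X-o["eef_pos"])@rot(o["tool_rot"]).as_matrix()
k=(uv[:,1]<300)&(T[:,2]>-.1)&(T[:,2]<.06)&(T[:,1]>.028)&(T[:,1]<.13)&(T[:,0]<.11)&(T[:,0]>0.01)
U=uv[k];print(k.sum(),U.min(0),U.max(0))
for a in np.arange(.01,.11,.01):
    q=k&(T[:,0]>=a)&(T[:,0]<a+.01)
    if q.any(): print(a.round(2),q.sum(),"ymin",T[q][:,1].min().round(4),"z",T[q][:,2].min().round(3),T[q][:,2].max().round(3),"world",X[q].min(0).round(3),uv[q][T[q][:,1].argmin()])
E
```

```text
25762 [317  63] [559 299]
0.01 1989 ymin 0.1022 z -0.025 0.022 world [ 0.589 -0.024  0.107] [483 252]
0.02 2123 ymin 0.0983 z -0.032 0.028 world [ 0.584 -0.033  0.096] [466 240]
0.03 2189 ymin 0.0938 z -0.037 0.035 world [ 0.579 -0.044  0.084] [450 228]
0.04 2412 ymin 0.0901 z -0.043 0.04 world [ 0.575 -0.053  0.073] [437 214]
0.05 2302 ymin 0.084 z -0.048 0.046 world [ 0.568 -0.061  0.062] [420 205]
0.06 2067 ymin 0.0808 z -0.054 0.053 world [ 0.564 -0.071  0.05 ] [410 195]
0.07 1945 ymin 0.0762 z -0.06 0.053 world [ 0.559 -0.072  0.038] [398 188]
0.08 1729 ymin 0.0758 z -0.065 0.054 world [ 0.558 -0.082  0.028] [396 186]
0.09 1474 ymin 0.028 z -0.1 0.057 world [ 0.488 -0.089  0.001] [318 245]
0.1 7532 ymin 0.028 z -0.1 0.059 world [ 0.485 -0.093 -0.002] [318 238]
```

There is 19 mm of clearance to the machine. Descending now.

>>> step_arm([
  [0.4,-0.012,0,0,0,0],
  [0.5,0,0,0,0,0],
  [0.5,0,0,0,0,0],
  [0.4,0,0,0,0,0],
  [0.3,0,0,0,0,0],
  [0.2,0,0,0,0,0],
  [0,0,0,0,0,0],
  [0,0,0,0,0,0],
])

```text
t: 16.15
eef_pos: [0.4786, 0.0156, 0.0575]
tool_rot: [-0.459, -0.424, -0.264, 0.734]
contact_force: [0.4, 0.1, -0.6]
gripper_width: 1.001
```

```bash
python3 - <<'E'
from cup import *
o=bot.get_obs()
p,d=bot.read_camera("wrist");cv2.imwrite("pics/n_wrist.png",p[:,:,::-1])
show(bot,CUP+N*.009,RT)
E
```

```text
t 16.2 pos [0.4786 0.0156 0.0575] d [-0.004 -0.002  0.002] turn [ 0.0001 -0.0002 -0.0004] minrows 0.01 f [-0.   0.  -0.2] w 0.996
```

View pics/n_wrist.png

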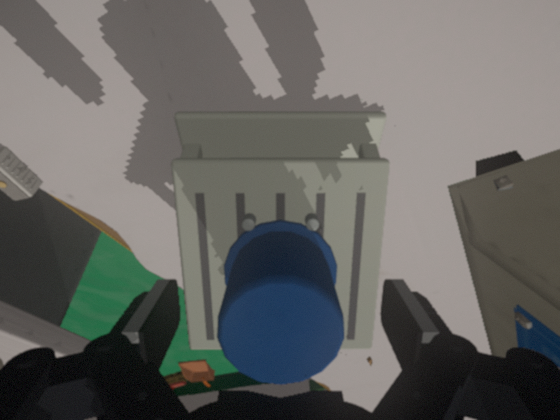

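The cup stands centred between the open fingers at (280,320). Closing.

>>> step_arm([
  [0,0,0,0,0,0],
  [0,0,0,0,0,0],
  [0,0,0,0,0,0],
  [0,0,0,0,0,0],
  [0,0,0,0,0,0],
  [0,0,0,0,0,0],
], fingers=1, force=40)

```text
t: 16.95
eef_pos: [0.4786, 0.0155, 0.0575]
tool_rot: [-0.459, -0.424, -0.264, 0.734]
contact_force: [1.8, 1.5, 6.0]
gripper_width: 0.537
```

>>> step_arm([
  [-0.1,0,0,0,0,0],
  [-0.3,0,0,0,0,0],
  [-0.6,0,0,0,0,0],
  [-0.8,0,0,0,0,0],
  [-0.8,0,0,0,0,0],
  [-0.8,0,0,0,0,0],
  [-0.6,0,0,0,0,0],
  [0,0,0,0,0,0],
])

```text
t: 17.95
eef_pos: [0.5141, 0.0888, 0.197]
tool_rot: [-0.46, -0.425, -0.265, 0.733]
contact_force: [-0.3, -0.3, -1.2]
gripper_width: 0.535
```

```bash
python3 - <<'E'
from cup import *
o=bot.get_obs();print(o["t"],o["eef_pos"],o["contact_force"],o["gripper_width"])
p,d=bot.read_camera("wrist");cv2.imwrite("pics/o_wrist.png",p[:,:,::-1]);np.savez("o.npz",d=d,pos=o["eef_pos"],rot=o["tool_rot"])
# upright, same tool y
show(bot,[0.45,0.28,0.24],down(np.radians(63.93-90)))
E
```

```text
17.95 [0.51412391 0.08876336 0.19697281] [-0.2536159  -0.31614331 -1.24658708] 0.535367031893987
t 18.0 pos [0.5132 0.0876 0.1958] d [-2.778 -3.526 -2.59 ] turn [ 0.0002  0.0834 -0.0003] minrows 3.53 f [ 0.1 -0.3 -2.4] w 0.537
```

View pics/o_wrist.png

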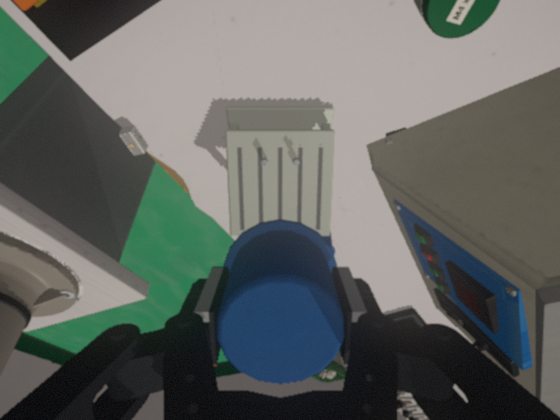

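The cup is held, with width 0.536 × 85 ≈ 45.6 mm. I'll turn it upright and go to a spot before the silver cup where the camera sees both rims.

>>> step_arm([
  [0,0,0,0,0.0208,0],
  [0,0,0,0,0.0209,0],
  [0,0,0,0,0.0208,0],
  [0,0,0,0,0.0209,0],
  [0,0,0,0,0,0],
  [0,0,0,0,0,0],
])

```text
t: 18.75
eef_pos: [0.5126, 0.0873, 0.195]
tool_rot: [-0.375, -0.599, -0.374, 0.601]
contact_force: [0.5, 0.6, -1.5]
gripper_width: 0.537
```

```bash
python3 - <<'E'
from cup import *
show(bot,[0.405,0.272,0.17],down(np.radians(63.93-90)))
E
```

```text
t 18.75 pos [0.5126 0.0873 0.195 ] d [ 0.617 -4.442 -2.973] turn [0.0002 0.0005 0.    ] minrows 4.44 f [ 0.5  0.6 -1.5] w 0.537
```

>>> step_arm([
  [0,-0.6,-0.42,0.0002,0.0005,0],
  [0.1,-0.8,-0.53,0,0,0],
  [0.1,-0.8,-0.53,0,0,0],
  [0.1,-0.8,-0.53,0,0,0],
  [0.1,-0.8,-0.53,0,0,0],
  [0.2,-0.64,-0.43,0,0,0],
  [0,0,0,0,0,0],
  [0,0,0,0,0,0],
])

```text
t: 19.75
eef_pos: [0.4058, 0.2724, 0.1713]
tool_rot: [0.375, 0.6, 0.375, -0.599]
contact_force: [0.7, 0.2, -0.6]
gripper_width: 0.529
```

```bash
python3 - <<'E'
from cup import *
o=bot.get_obs();print(o["t"],o["eef_pos"],o["contact_force"],rot(o["tool_rot"]).as_matrix().round(4).tolist())
for n in ("wrist","scene","top"):
    p,d=bot.read_camera(n);cv2.imwrite(f"pics/p_{n}.png",p[:,:,::-1]);np.savez(f"p_{n}.npz",d=d,pos=o["eef_pos"],rot=o["tool_rot"])
E
```

```text
19.75 [0.4058143  0.27243112 0.17133423] [ 0.71175711  0.15418762 -0.62714734] [[0.0014, 0.8988, -0.4383], [0.0005, -0.4383, -0.8988], [-1.0, 0.001, -0.001]]
```

View pics/p_wrist.png

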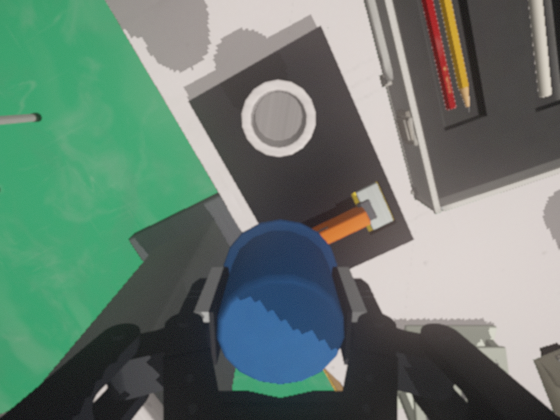

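View pics/p_scene.png

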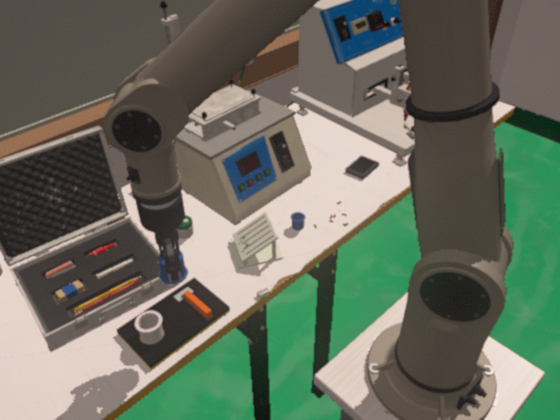

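The wrist view shows the silver rim at (279,118), with the held cup's disc at (281,325) and its flange arc up to row 222. I'll measure both in the tool frame.

```bash
cat > rel.py <<'E'
from cup import *
def rel(f,png):
    z=np.load(f);o=dict(eef_pos=z["pos"],tool_rot=z["rot"]);P=campose(bot,"wrist",o);uv,X=cloud(P,z["d"]);A=rot(o["tool_rot"]).as_matrix();T=(X-o["eef_pos"])@A
    img=cv2.imread(png);h=cv2.cvtColor(img,cv2.COLOR_BGR2HSV)[uv[:,1],uv[:,0]]
    s=(X[:,2]>.049)&(X[:,2]<.058)&(np.hypot(X[:,0]-.4337,X[:,1]-.3308)<.035)
    print("rim z",np.median(X[s][:,2]),s.sum());Y=onplane(uv[s],P,.054);e=cv2.fitEllipse(cv2.convexHull(Y[:,:2].astype(np.float32)));c=cv2.minEnclosingCircle(Y[:,:2].astype(np.float32));print("silver world",np.round(e[0],4),e[1],np.round(c[0],4),c[1])
    ct=(np.array([*c[0],.054])-o["eef_pos"])@A;print("silver tool",ct.round(4))
    b=(h[:,0]>100)&(h[:,0]<125)&(h[:,1]>90)&(np.abs(T[:,1])<.035)&(np.abs(T[:,2])<.035)&(np.abs(T[:,0])<.06)
    Q=T[b];D=Q[Q[:,0]<-.03];m,n,k=plane(D,t=.001);print("disc tool",m.round(4),n.round(4),k.sum(),len(D))
    K=D[k];print("ell",cv2.fitEllipse(cv2.convexHull(K[:,1:].astype(np.float32))))
    S=Q[(Q[:,0]>-.03)&(Q[:,0]<.002)];a=np.c_[2*S[:,1:],np.ones(len(S))];w=np.linalg.lstsq(a,(S[:,1:]**2).sum(1),rcond=None)[0];print("side circ",w[:2].round(4),np.sqrt(w[2]+w[0]**2+w[1]**2),len(S))
    F=Q[Q[:,0]>.002];print("flange",len(F),F.min(0).round(4),F.max(0).round(4))
E
python3 -c "
from rel import *
rel('p_wrist.npz','pics/p_wrist.png')"
```

```text
rim z 0.05395267981407187 2071
silver world [0.4326 0.3315] (0.05296047031879425, 0.05305999517440796) [0.4327 0.3313] 0.026823779568076134
silver tool [ 0.1174 -0.0018 -0.0646]
disc tool [-0.0397 -0.0006 -0.002 ] [1.0e+00 4.0e-04 3.5e-03] 9713 12035
ell ((-0.0004601110704243183, -0.0011177040869370103), (0.04458380118012428, 0.044707875698804855), 144.772705078125)
side circ [-0.0006 -0.0001] 0.02289383175086784 3102
flange 1403 [ 0.002  -0.0264 -0.0273] [ 0.0074  0.026  -0.0019]
```

>>> step_arm([
  [0,-0.015,-0.6,0,0,0],
  [0,-0.01,-0.6,0,0,0],
  [0,-0.01,-0.41,0,0,0],
  [0.5,0,0,0,0,0],
  [0.6,0,0,0,0,0],
  [0.6,0,0,0,0,0],
  [0.4,0,0,0,0,0],
  [0.2,0,0,0,0,0],
])

```text
t: 20.9
eef_pos: [0.4331, 0.3302, 0.0791]
tool_rot: [0.374, 0.601, 0.374, -0.599]
contact_force: [-0.4, -0.3, -1.3]
gripper_width: 0.538
```

>>> step_arm([
  [0.13,0,0,0,0,0],
  [0,0,0,0,0,0],
  [0,0,0,0,0,0],
])

```text
t: 21.28
eef_pos: [0.4335, 0.331, 0.0752]
tool_rot: [0.374, 0.601, 0.374, -0.599]
contact_force: [-0.6, -0.2, -1.1]
gripper_width: 0.538
```

```bash
python3 - <<'E'
from cup import *
o=bot.get_obs();print(o["t"],o["eef_pos"],o["contact_force"],rot(o["tool_rot"]).as_matrix().round(4).tolist())
for n in ("wrist","scene"):
    p,d=bot.read_camera(n);cv2.imwrite(f"pics/q_{n}.png",p[:,:,::-1]);np.savez(f"q_{n}.npz",d=d,pos=o["eef_pos"],rot=o["tool_rot"])
    a=p[150:400,180:380] if n=="wrist" else p[250:370,90:250]
    cv2.imwrite(f"pics/q2_{n}.png",cv2.resize(a[:,:,::-1],None,fx=2.4 if n=="wrist" else 4.5,fy=2.4 if n=="wrist" else 4.5))
E
```

```text
21.275 [0.43346101 0.33098243 0.07522352] [-0.6046918  -0.16004107 -1.13151658] [[0.0029, 0.8982, -0.4396], [0.0023, -0.4396, -0.8982], [-1.0, 0.0016, -0.0034]]
```

View pics/q2_wrist.png

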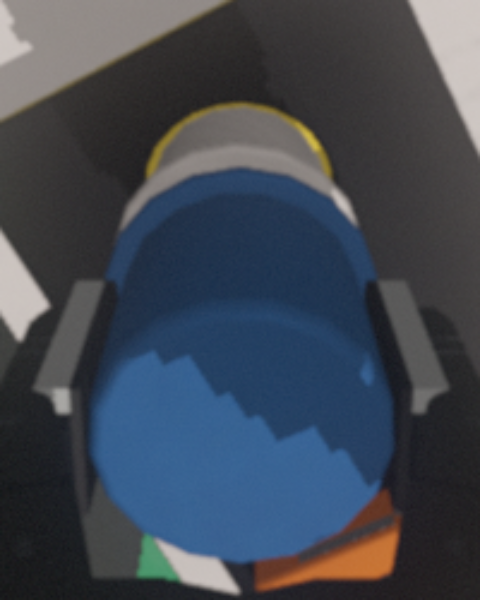

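View pics/q2_scene.png

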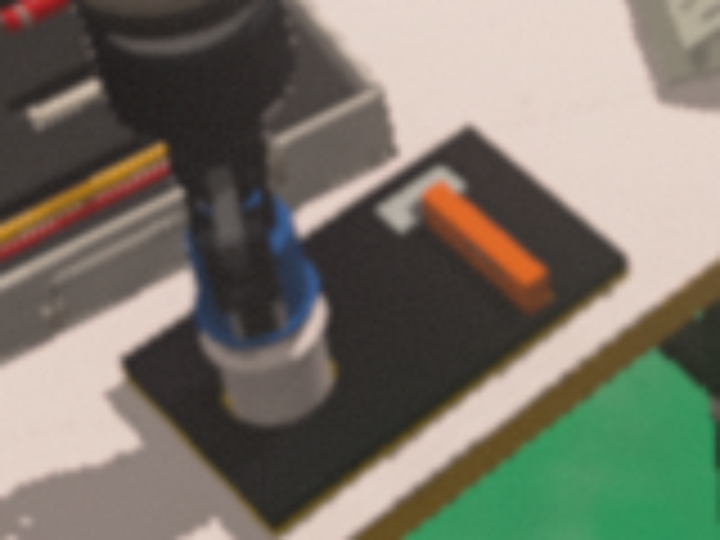

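```bash
python3 - <<'E'
from cup import *
from scipy.optimize import least_squares
z=np.load('q_wrist.npz');o=dict(eef_pos=z["pos"],tool_rot=z["rot"]);P=campose(bot,"wrist",o);uv,X=cloud(P,z["d"]);A=rot(o["tool_rot"]).as_matrix()
img=cv2.imread("pics/q_wrist.png");H=cv2.cvtColor(img,cv2.COLOR_BGR2HSV);h=H[uv[:,1],uv[:,0]]
blue=(h[:,0]>100)&(h[:,0]<125)&(h[:,1]>90)
near=np.hypot(X[:,0]-.4335,X[:,1]-.331)<.04
s=near&~blue&(np.abs(X[:,2]-.0535)<.0035)&(uv[:,1]<260)
print("silver rim pts",s.sum(),np.median(X[s][:,2]))
# outer edge: per-direction max radius
def fit(pts,zp,R0=.027):
    Y=onplane(pts,P,zp)[:,:2];c0=np.array([.4335,.331]);a=np.degrees(np.arctan2(Y[:,1]-c0[1],Y[:,0]-c0[0]));r=np.hypot(*(Y-c0).T);b=[]
    for k in range(-180,180,4):
        q=np.nonzero((a>=k)&(a<k+4))[0]
        if len(q): b.append(q[r[q].argmax()])
    Y=Y[b];print("  n",len(b),"ang",a[b].min().round(),a[b].max().round());f=least_squares(lambda c:np.hypot(*(Y-c).T)-R0,c0,loss="soft_l1",f_scale=.0005);print("  res",np.abs(f.fun).mean());return f.x
print("silver",fit(uv[s],.054))
f=blue&near&(uv[:,1]<270)&(np.abs(X[:,2]-(o["eef_pos"][2]-.0083+.004))<.003);print(f.sum(),np.median(X[f][:,2]));zt=o["eef_pos"][2]-.0043
ang=np.degrees(np.arctan2(X[f][:,1]-.331,X[f][:,0]-.4335));print("blue",fit(uv[f],zt),o["eef_pos"])
show(bot,[*o["eef_pos"][:2],.0623],down(np.radians(63.93-90)))
E
```

```text
silver rim pts 913 0.05393808827715074
  n 38 ang -3.0 144.0
  res 0.00019055432647971694
silver [0.43262373 0.3315444 ]
1438 0.07092729805203188
  n 42 ang -16.0 144.0
  res 0.0003523524328557759
blue [0.43297687 0.33102427] [0.43346101 0.33098243 0.07522352]
t 21.38 pos [0.4334 0.3309 0.0752] d [ 0.321  0.001 -0.001] turn [-0.     -0.0005 -0.0003] minrows 0.32 f [-0.7  0.  -1. ] w 0.535
```

The blue cup is off by (0.35, 0.5) mm, tilted about 0.1°, and has 12.9 mm to go. I'll correct and lower slowly.

>>> step_arm([
  [0,-0.014,-0.008,0,0,0],
  [0.1,0,0,0,0,0],
  [0.08,0,0,0,0,0],
  [0.05,0,0,0,0,0],
  [0.03,0,0,0,0,0],
  [0,0,0,0,0,0],
  [0,0,0,0,0,0],
])

```text
t: 22.25
eef_pos: [0.4329, 0.3313, 0.0643]
tool_rot: [0.374, 0.601, 0.374, -0.599]
contact_force: [-0.1, -0.8, -1.6]
gripper_width: 0.535
```

```bash
python3 - <<'E'
from cup import *
o=bot.get_obs();print(o["t"],o["eef_pos"],o["contact_force"])
p,d=bot.read_camera("wrist");cv2.imwrite("pics/r_wrist.png",p[:,:,::-1]);P=campose(bot,"wrist",o);uv,X=cloud(P,d)
h=cv2.cvtColor(p[:,:,::-1].copy(),cv2.COLOR_BGR2HSV)[uv[:,1],uv[:,0]];blue=(h[:,0]>100)&(h[:,0]<125)&(h[:,1]>90);near=np.hypot(X[:,0]-.433,X[:,1]-.331)<.04
f=blue&near&(uv[:,1]<225)&(X[:,2]<.066);print("flange z",np.percentile(X[f][:,2],[5,50,95]),f.sum())
t=blue&near&(X[:,2]>.095);print("disc",np.median(X[t][:,2]),plane(X[t],t=.001)[1])
cv2.imwrite("pics/r2.png",cv2.resize(p[170:300,200:360,::-1],None,fx=4,fy=4))
E
```

```text
22.25 [0.43285994 0.33126776 0.06431174] [-0.05734511 -0.82278123 -1.62002994]
flange z [0.05853375 0.05967027 0.06081408] 117
disc 0.10384951098141226 [4.89005850e-05 3.09679236e-03 9.99995204e-01]
```

View pics/r2.png

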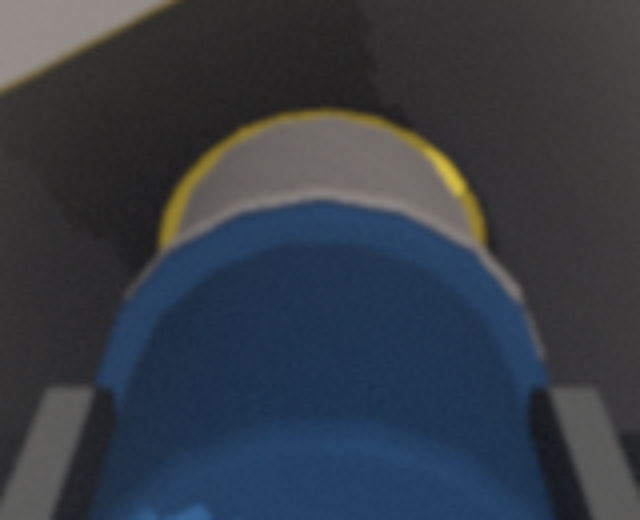

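About 1.8 mm to go, and the silver rim line looks even all round the arc. Final lowering, watching the force.

>>> step_arm([
  [0.012,0,0,0,0,0],
  [0.012,0,0,0,0,0],
  [0.008,0,0,0,0,0],
  [0,0,0,0,0,0],
  [0,0,0,0,0,0],
])

```text
t: 22.92
eef_pos: [0.4328, 0.3312, 0.063]
tool_rot: [0.374, 0.601, 0.374, -0.599]
contact_force: [-0.5, 0.4, -1.2]
gripper_width: 0.538
```

```bash
cat > chk.py <<'E'
from cup import *
def chk(tag):
    o=bot.get_obs();print(o["t"],o["eef_pos"],o["contact_force"],o["gripper_width"])
    p,d=bot.read_camera("wrist");cv2.imwrite(f"pics/{tag}.png",p[:,:,::-1]);np.savez(f"{tag}.npz",d=d,pos=o["eef_pos"],rot=o["tool_rot"]);P=campose(bot,"wrist",o);uv,X=cloud(P,d)
    h=cv2.cvtColor(p[:,:,::-1].copy(),cv2.COLOR_BGR2HSV)[uv[:,1],uv[:,0]];blue=(h[:,0]>100)&(h[:,0]<125)&(h[:,1]>90);near=np.hypot(X[:,0]-.433,X[:,1]-.331)<.04
    t=blue&near&(X[:,2]>.095);print("disc",np.median(X[t][:,2]),plane(X[t],t=.001)[1])
E
python3 -c "
from chk import *
chk('s_wrist')"
```

```text
22.925 [0.43278724 0.33124623 0.06297673] [-0.49431752  0.41421377 -1.16300673] 0.5383852633850091
disc 0.10251694570726896 [6.29966543e-04 4.73795148e-03 9.99988577e-01]
```

>>> step_arm([
  [0.01,0,0,0,0,0],
  [0,0,0,0,0,0],
  [0,0,0,0,0,0],
])

```text
t: 23.35
eef_pos: [0.4328, 0.3313, 0.0626]
tool_rot: [0.374, 0.601, 0.374, -0.599]
contact_force: [-0.8, 0.1, -0.6]
gripper_width: 0.537
```

```bash
python3 -c "
from chk import *
chk('s2_wrist')"
```

```text
23.35 [0.43283791 0.33127861 0.06262051] [-0.75499748  0.07415451 -0.64678097] 0.5367641340131741
disc 0.10217612432659212 [-3.58092751e-04 -7.90043108e-04  9.99999624e-01]
```

>>> step_arm([
  [0.008,0,0,0,0,0],
  [0,0,0,0,0,0],
  [0,0,0,0,0,0],
])

```text
t: 23.78
eef_pos: [0.4329, 0.3313, 0.0625]
tool_rot: [0.374, 0.601, 0.374, -0.599]
contact_force: [-2.0, -0.8, 6.2]
gripper_width: 0.532
```

```bash
python3 -c "
from chk import *
chk('s3_wrist')"
```

```text
23.775 [0.4328785  0.33134979 0.06254452] [-1.99560154 -0.79376383  6.23016141] 0.5318799992001322
disc 0.10211578712693095 [0.00449555 0.00397857 0.99998198]
```

Contact: 6 N up and the disc at 102.1 mm, as it must be. I'll ease off 0.2 mm, then open.

>>> step_arm([
  [-0.005,0,0,0,0,0],
  [0,0,0,0,0,0],
])

```text
t: 24.08
eef_pos: [0.4329, 0.3313, 0.0625]
tool_rot: [0.374, 0.601, 0.374, -0.599]
contact_force: [-0.1, -0.2, 4.5]
gripper_width: 0.534
```

>>> step_arm([
  [0,0,0,0,0,0],
  [0,0,0,0,0,0],
  [0,0,0,0,0,0],
  [0,0,0,0,0,0],
  [0,0,0,0,0,0],
  [0,0,0,0,0,0],
], fingers=-0.9)

```text
t: 24.82
eef_pos: [0.4328, 0.3312, 0.0624]
tool_rot: [0.374, 0.601, 0.374, -0.599]
contact_force: [-0.7, 0.3, 0.3]
gripper_width: 0.948
```

```bash
python3 -c "
from chk import *
chk('t_wrist')"
```

```text
24.825 [0.43277782 0.33120882 0.06241633] [-0.72451423  0.29873684  0.25279337] 0.9483791745671194
disc 0.10210877141463137 [-3.18740218e-04  5.75718225e-03  9.99983376e-01]
```

View pics/t_wrist.png

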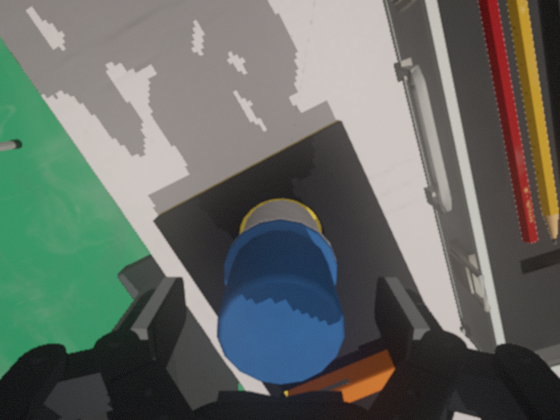

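The cup stands on the rim with the fingers open and clear on both sides. I'll rise straight up and take a final look.

>>> step_arm([
  [-0.15,0,0,0,0,0],
  [-0.4,0,0,0,0,0],
  [-0.7,0,0,0,0,0],
  [-0.9,0,0,0,0,0],
  [-0.9,0,0,0,0,0],
  [-0.9,0,0,0,0,0],
  [-0.5,0,0,0,0,0],
  [0,0,0,0,0,0],
])

```text
t: 25.88
eef_pos: [0.4332, 0.3318, 0.2431]
tool_rot: [0.374, 0.602, 0.375, -0.597]
contact_force: [-0.2, -0.2, 0.4]
gripper_width: 0.948
```

>>> step_arm([
  [0,0,0.8,0,0,0],
  [0,0,0.9,0,0,0],
  [0,0,0,0,0,0],
  [0,0,0,0,0,0],
])

```text
t: 26.38
eef_pos: [0.4025, 0.2701, 0.2401]
tool_rot: [0.374, 0.601, 0.374, -0.599]
contact_force: [-0.2, -0.2, 0.7]
gripper_width: 0.952
```

```bash
python3 - <<'E'
from cup import *
from scipy.optimize import least_squares
o=bot.get_obs();print(o["t"],o["eef_pos"],o["contact_force"])
for n in ("wrist","scene","top"):
    p,d=bot.read_camera(n);cv2.imwrite(f"pics/u_{n}.png",p[:,:,::-1])
    if n=="wrist": W=p.copy();D=d
    if n=="scene": cv2.imwrite("pics/u2_scene.png",cv2.resize(p[240:370,90:250,::-1],None,fx=4.5,fy=4.5))
P=campose(bot,"wrist",o);uv,X=cloud(P,D);h=cv2.cvtColor(W[:,:,::-1].copy(),cv2.COLOR_BGR2HSV)[uv[:,1],uv[:,0]]
blue=(h[:,0]>100)&(h[:,0]<125)&(h[:,1]>90)&(np.hypot(X[:,0]-.433,X[:,1]-.331)<.04)
t=blue&(X[:,2]>.095);m,n,k=plane(X[t],t=.001);print("disc z",np.median(X[t][:,2]),n,"centre",np.round(cv2.fitEllipse(cv2.convexHull(X[t][k][:,:2].astype(np.float32)))[:2][0],4))
f=blue&(X[:,2]>.0535)&(X[:,2]<.0605);print("flange",f.sum(),np.median(X[f][:,2]))
Y=X[f][:,:2];c0=np.array([.4328,.3313]);a=np.degrees(np.arctan2(*(Y-c0).T[::-1]));r=np.hypot(*(Y-c0).T);b=[np.nonzero((a>=q)&(a<q+4))[0] for q in range(-180,180,4)];b=[q[r[q].argmax()] for q in b if len(q)];print("flange centre",least_squares(lambda c:np.hypot(*(Y[b]-c).T)-.027,c0,loss="soft_l1",f_scale=.0005).x.round(4),len(b))
E
```

```text
26.375 [0.40251238 0.27012306 0.2400682 ] [-0.18994276 -0.23706322  0.68009252]
disc z 0.10203113191574018 [ 0.00521035 -0.00223174  0.99998394] centre [0.4324 0.3317]
flange 148 0.05779123922133256
flange centre [0.432  0.3308] 45
```

View pics/u_wrist.png

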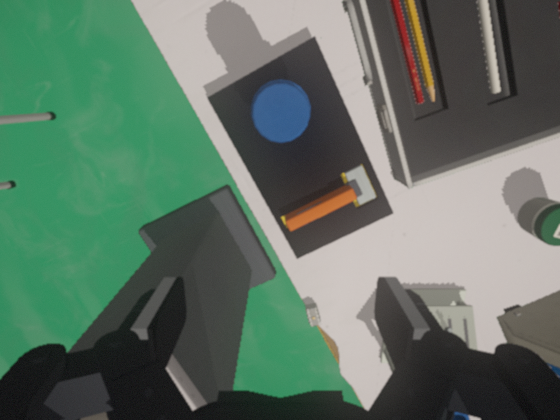

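View pics/u2_scene.png

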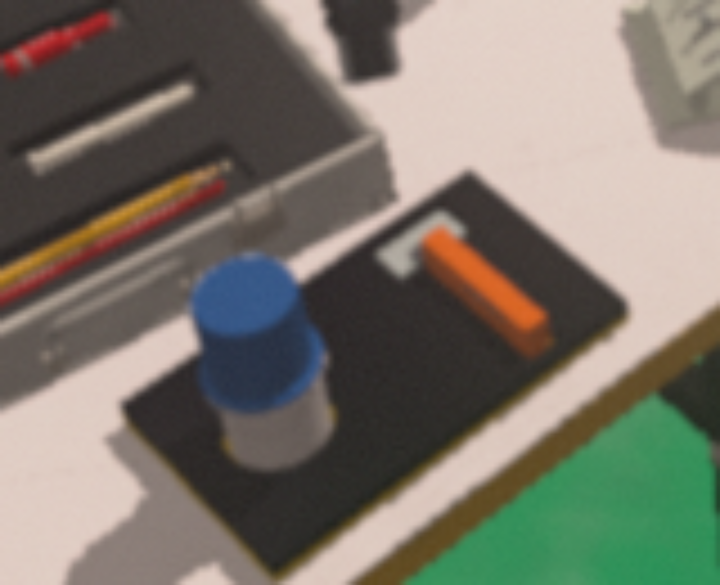

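View pics/u_top.png

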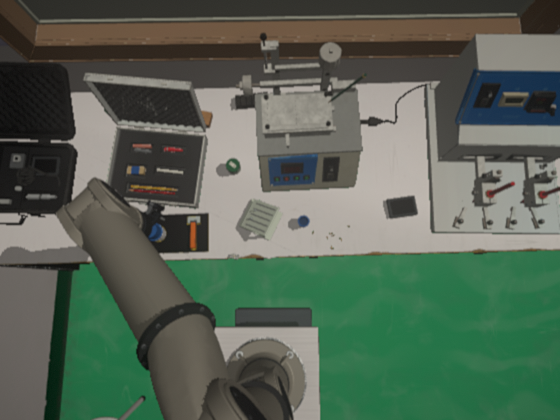

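The pair stands closed: the blue disc is centred at (0.4324, 0.3317) against the silver rim at (0.4326, 0.3315), its top is at 102.0 mm, and it is level within 0.3°. The scraper lies in its pocket, and the tile, pot and sharpener have not moved.

```bash
python3 -c "
from station import bot
print(bot.hand_in())"
```

```text
the job is handed in; nothing more can be done
None
```

The tray is packed and handed in at about 26.5 s of the 62 s limit. First I laid the scraper in its pocket. Then I took the larger blue cup off the rack along its tilted axis, turned it upright and lowered it onto the silver cup's rim. Contact force was about 6 N; I eased the hand back before opening.

**Last checks:**
- **Scraper:** handle top 28.0 mm above the table along its whole length, with the blade end in the pocket's blade part.
- **Blue cup height:** top at 102.0 mm, as it should be (6 + 48 + 48).
- **Blue cup level and centring:** level within about 0.3°. The centre of its closed bottom was about 0.3 mm from the silver rim's centre measured before placing.
- **Disagreement:** a rougher fit of the blue cup's flange put its centre about 0.9 mm off. I trust the fit of the closed bottom more, because few flange points were visible.
- **Other things:** the silver cup looks still seated in its recess, and the tile, pot and sharpener look unmoved in the final pictures.

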